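# Preload a reference block in the hand-screw press

## Task

Take the plain round steel block that lies on the mat to the left of the big tester, lay it flat on the table of the hand-screw press and slide it back until it is home against both stop pins, under the screw. Then wind the handwheel down clockwise until you feel the pressure foot touch the block, add a quarter turn more and no further, and let go so that the block stays clamped under that load. Leave the other things on the bench where they are.

Things in the scene. Friction and masses are not known exactly. Their poses are not given: they have to be found in the camera images.
- round_block: plain round steel reference block lying on the mat (2.5 mm above the bench), 65 mm across, 15 mm thick, about 0.4 kg; origin at the centre of its underside, z up
- press: small dark green C-frame hand-screw press, fixed. Origin on the bench under the screw axis; its own -x points to the open front, +x to the column. Base x -160 to +115, y +-60 mm. Flat steel table, top 30 mm up, x -155 to +45, y +-48. Head 132 to 202 mm up over the seat, 25 mm round the axis; nothing stands over the table in front of it but the handwheel
- seat (a point): point on the table top (30 mm up) on the screw axis: centre of the block when it is home. Two stop pins, 10 mm across, 11 mm high, stand behind it at x +29, y +-24 mm of the press and touch the block's rim there. Pushed home along the press's +x until the push is felt to stop, the block is right to about 1 mm
- table_front (a point): point on the table top in the press's midline, 115 mm in front of the seat: free room to set the block down from above, clear of the handwheel. To slide it home from there, push low on its front with shut fingers tilted about 25 degrees (tips forward), since head and handwheel overhang the seat
- crank_knob (a point): middle of the upright black crank knob on the handwheel, 19 mm across, 33 mm high (16.5 mm above and below this point), free to spin on its pin, 43 mm from the screw axis, about 0.26 m up. The wheel rim, 105 mm across, lies 4 mm below the knob; the hub ends 4 mm below the knob's foot. It sinks with the wheel
- handwheel (a joint): turn of the handwheel in rad, grows clockwise seen from above, which lowers wheel, knob and ram 16 mm a turn; at 0 the knob is at the press's -x side of the axis, 43 mm in front. Stays where it is left. Drag along the circle, at rest between small steps: about 3 N free, rising at contact by 3.5 N over some 20 degrees, then by 1.5 N over the quarter turn
- ram: screw and ram that sink with the handwheel, carrying wheel, knob and the sprung pressure foot below. Origin at the press's origin, lowered by 16 mm a turn. The flat steel foot, 21 mm across, stands out of its chuck by a length that differs each time and is not given: it clears the block by 3 to 18 mm at the start. On contact its spring takes 63 N over some 15 degrees, then 7.5 N more per mm (22 degrees of turn)
- gear: steel spur gear, 60 mm across, 14 mm thick, a bystander; origin at the centre of its underside
- bearing_ring: steel bearing ring, 52 mm across, 15 mm thick, open in the middle, a bystander; origin at the centre of its underside
- brush: flat brush with wooden handle, 185 mm long, a bystander; origin under its middle
- screwdriver: screwdriver with red handle, 184 mm long, a bystander near the front edge; origin under its middle
Things that resemble listed ones, but are neither listed nor needed, are in the scene too. Leave any turquoise look-alike of the round_block alone.

How it is judged:
By the outcome, as a careful person would: the job done as asked, in the order asked, and still so for the second after the job is handed in, with the robot touching nothing.
It also fails if it takes over 72 s, if anything falls off the work surface, if the arm or the gripper's body presses on something with over 40 N, if the wrist force passes 120 N, or if a joint passes its speed limit or range.

## Robot

A 6-joint arm with a two-finger parallel gripper is mounted at the origin on a cart in front of the work surface, level with it; the furniture and walls round the work are solid. World frame = base frame: x ahead of the robot, y to its left, z up, the work surface at z = 0. Lengths are in mm, angles in rad, forces in N, time in s.
With the tool pointing down it reaches from about 350 to 875 mm from the base axis. Payload 4.2 kg.
Tool frame: the origin (TCP) lies midway between the tips of the shut fingers; the grasp point (between the pads) lies 19 mm behind it; z points along the fingers, y is the line along which they close (so a half turn about z gives the same grasp; the last joint's range is limited). The gripper opens to 85 mm and grips with 20 to 120 N. Pads are 22 mm wide; open, the fingers measure 114 mm over their backs; the gripper's body (76 mm by 85 mm) begins 54 mm behind the grasp point. The pads swing forward as they close: fully open they stand 13 mm farther back than shut.
Start: joints at [-0.918, 0.385, 0.008, 0, -1.194, -0.259], TCP at [239.826, -577.133, 231.312] pointing down, gripper open.
Joint ranges: [-3.14, 3.14], [-1.21, 2.06], [-1.07, 1.41], [-3.16, 2.05], [-2.99, -0.16], [-3.1, 3.1]. Speed limits (rad/s): [2.79, 2.79, 3.14, 3.14, 3.14, 3.14].

## Interface

Orientations are given as a unit quaternion [x, y, z, w].
In Python, from bench import read_state, get_image, job_done gives the robot as it stands.
- The arm moves only by the tool servo_tool, never from a script. Its arguments are lists of equal length, an entry for each row: "rotation": the turn, a rotation vector about the world's x, y, z scaled (see below), a list of three; "slide": the shift along the world's x, y, z scaled (see below), a list of three; "grip": the opening, from -1 (shut) to 1 (fully open). In form: {"rotation": [[rx, ry, rz], ...], "slide": [[tx, ty, tz], ...], "grip": [grip, ...]}. A call has 1 to 8 rows; each row is the pose to reach, as a shift and turn from the pose commanded when the call began, turning the shorter way round; what a row does not reach only later rows make up. The controller multiplies each number of a shift by 0.2 m and each number of a turn by 360 degrees. A row lasts 1/8 s, in which the tool goes at most 62.5 mm and 10.7 degrees, less where a joint would pass 70% of its speed; a pose out of reach is approached as far as the arm can. A call with a number of a shift or a turn outside -1 to 1 is refused whole. A call with a gripper value outside its range is refused whole. The fingers move at their own pace and stop on an object; the grip force is fixed at half the most. Time passes only in rows, so rows that repeat a pose let the fingers close. It gives the time, the measured TCP pose, the force, the opening and the grip force at its end, in the units of the state.
- read_state(): the state, without advancing time (a new reading comes with each control period).
- get_image(name): name is "side" or "top"; returns a dict with "image" (420x560x3 uint8, red, green, blue), "depth" (420x560 float32, mm along the optical axis (not along the pixel's ray), 0 where there is no reading), "camera_matrix" (3x3 intrinsics, pixels), "k1" (the pictures are not rectified: a ray, as slopes to the right and down, at radius r is drawn at 1 + k1 r^2 times it, then the intrinsics apply), "rvec" (rotation vector, rad) and "tvec" (3), from world to camera coordinates, as OpenCV has them. Camera axes: x right, y down, z forward; pixel columns grow to the right and rows downward; lengths in mm; the calibration is good to about 2 mm. A picture is of the moment at which its call begins.
- job_done(): hands the job in; it is judged then, once.
The state is a dict: "clock": time; "joints": joint angles; "joint_vel": joint speeds; "joint_efforts": joint torques, N m; "position": TCP position; "ee_rot": TCP orientation; "contact_force": force on the tool from outside, world axes, zero at the start; "wrist_torque": the same for the moment, N m; "gripper_width": finger opening in mm; "grasp_force": force on a finger pad.
Only numpy, scipy, OpenCV 4.12 (cv2) and the standard library are available. Lean on these libraries where they do the work, as an engineer would, in place of code of your own. Each camera call takes 0.05 s, during which the arm holds its last target. There are 200 camera calls.

## Working session

There is one attempt and no reset: what is moved stays moved. The work goes in short steps, Python scripts to look and compute and a tool call to move; the robot and the scene stay as the last step left them, time stands still between calls to the robot, and variables do not carry over. Pictures are saved under pics/ and viewed, at most 10 in all, crops included, and the job is handed in when it is done.

Besides the shell and the picture viewer there is one more tool, called after ">>>" as name(argument=value, ...) on one line, values as JSON. servo_tool: Moves the arm, as the interface text tells. Shifts and turns lie within -1 to 1; 1 stands for 0.2 m of shift or 360 degrees of turn. Its arguments: {"type":"object","properties":{"rotation":{"type":"array","items":{"type":"array","items":{"type":"number","minimum":-1,"maximum":1}}},"slide":{"type":"array","items":{"type":"array","items":{"type":"number","minimum":-1,"maximum":1}}},"grip":{"type":"array","items":{"type":"number"}}},"required":["rotation","slide","grip"]}

```bash
mkdir -p pics; ls; cat > h.py <<'E'
import numpy as np, cv2, json
from bench import read_state, get_image
def snap(n,fn):
    d=get_image(n); cv2.imwrite('pics/'+fn+'.png',d['image'][:,:,::-1])
    np.savez('pics/'+fn+'.npz',**d); return d
def load(fn): return dict(np.load('pics/'+fn+'.npz'))
def ray(d,u,v):
    K=np.array(d['camera_matrix']);R=cv2.Rodrigues(np.array(d['rvec'],float))[0];t=np.array(d['tvec'],float).ravel()
    k=float(d['k1']);a=np.array([(u-K[0,2])/K[0,0],(v-K[1,2])/K[1,1]]);s=a.copy()
    for _ in range(30): s=a/(1+k*(s@s))
    return -R.T@t, R.T@np.array([s[0],s[1],1.])
def onz(d,u,v,z):
    o,r=ray(d,u,v); return o+r*(z-o[2])/r[2]
def bydepth(d,u,v):
    o,r=ray(d,u,v); return o+r*float(d['depth'][int(v),int(u)])
def proj(d,p):
    R=cv2.Rodrigues(np.array(d['rvec'],float))[0];q=R@np.array(p,float)+np.array(d['tvec'],float).ravel()
    s=q[:2]/q[2];s=s*(1+float(d['k1'])*(s@s));K=np.array(d['camera_matrix'])
    return K[0,0]*s[0]+K[0,2],K[1,1]*s[1]+K[1,2]
E
python3 - <<'E'
from h import *
for n in('top','side'):
    d=snap(n,n+'0'); print(n,ray(d,280,210))
print(read_state())
E
```

```text
pics
top (array([ 475.43486018, -105.27953479, 1457.05627609]), array([ 0.04116145, -0.03129406, -0.99891829]))
side (array([484.01381857, 658.12059534, 530.5710902 ]), array([ 0.02004738, -0.9110674 , -0.41222198]))
{'clock': 0.1, 'joints': array([-9.18392822e-01,  3.85480169e-01,  6.78540098e-03, -4.17755486e-04,
       -1.19400279e+00, -2.58572068e-01]), 'joint_vel': array([ 2.57687420e-05,  1.53560497e-04,  1.70866094e-03,  1.47527561e-03,
       -1.39423557e-03,  1.20225076e-03]), 'joint_efforts': array([-1.81090996e-03, -3.93317878e+01,  1.88928705e+01,  4.19789448e+00,
       -2.56744373e-03, -5.33599511e-07]), 'position': array([ 239.63301753, -576.68311749,  230.34219055]), 'ee_rot': array([-1.95569946e-01,  9.80689275e-01,  9.39105388e-04, -2.43819431e-04]), 'contact_force': array([ 0.61306457,  0.79448144, -0.86821333]), 'wrist_torque': array([ 0.03856001, -0.00162155,  0.00560611]), 'grasp_force': 0.0, 'gripper_width': 85.35791911506267}
```

View pics/top0.png

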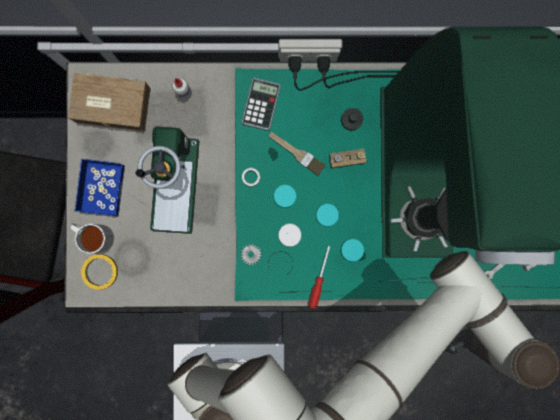

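View pics/side0.png

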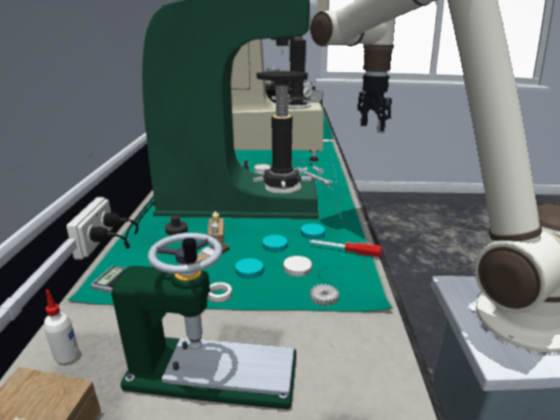

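```bash
python3 - <<'E'
from h import *
d=load('top0');s=load('side0')
a=cv2.resize(d['image'][120:245,125:225],(400,500),interpolation=2)
b=cv2.resize(d['image'][150:275,230:330],(400,500),interpolation=2)
cv2.imwrite('pics/c1.png',np.hstack([a,b])[:,:,::-1])
a=cv2.resize(s['image'][225:405,105:315],(770,600),interpolation=2)
cv2.imwrite('pics/c2.png',a[:,:,::-1])
im=d['image'].astype(int)
m=((im.min(2)>150)).astype(np.uint8)
n,l,st,c=cv2.connectedComponentsWithStats(m)
for i in range(1,n):
    if st[i,4]>60 and st[i,0]<400: print('top',st[i],c[i].round(1),onz(d,*c[i],17.5).round(1), im[l==i].mean(0).round(),np.ptp(im[l==i],axis=1).mean().round())
im=s['image'].astype(int)
m=((im.min(2)>150)).astype(np.uint8)
n,l,st,c=cv2.connectedComponentsWithStats(m)
for i in range(1,n):
    if st[i,4]>60 and st[i,1]>180: print('side',st[i],c[i].round(1),onz(s,*c[i],17.5).round(1))
E
```

```text
top [  0  27  76   3 188] [33.9 28.2] [1062.1  558.4   17.5] [161. 163. 166.] 5.0
top [ 93  28 350   3 900] [268.3  28.8] [1062.  -118.4   17.5] [164. 167. 170.] 6.0
top [280  40  61   7 427] [310.  43.] [1020.5 -239.6   17.5] [177. 177. 174.] 4.0
top [39 43 11  6 62] [44.  45.7] [1011.3  529.1   17.5] [166. 169. 172.] 5.0
top [ 51  44 131   5 643] [116.6  46. ] [1010.9  320.5   17.5] [171. 173. 176.] 5.0
top [183  44  95   6 499] [230.3  46.1] [1011.1   -7.9   17.5] [170. 173. 175.] 5.0
top [281  49  59   3 174] [309.8  50. ] [ 999.9 -239.    17.5] [170. 171. 166.] 5.0
top [173  79  13  13  66] [180.3  86.1] [894.3 136.6  17.5] [176. 178. 177.] 3.0
top [ 86  96  25  12 213] [ 98.3 102. ] [848.  372.4  17.5] [199. 195. 173.] 26.0
top [138 147  41  40 237] [160.  165.8] [663.  194.5  17.5] [166. 175. 183.] 18.0
top [301 153  12  13  90] [306.5 159. ] [ 682.  -227.5   17.5] [178. 187. 190.] 12.0
top [ 153  162   39   69 1221] [173.3 209.1] [538.2 156.   17.5] [191. 200. 209.] 18.0
top [242 168  18  18 100] [250.2 176.6] [631.3 -65.   17.5] [183. 191. 189.] 9.0
top [159 189  22   8 130]
[... 1056 characters left out ...]
 17.5]
side [   0  238  118  148 3222] [ 66.4 329. ] [897.7  82.   17.5]
side [312 240  33   7  69] [328.6 243.2] [ 380.  -274.3   17.5]
side [284 256  27  17 361] [297.2 263.7] [ 461.5 -172.5   17.5]
side [  114   260   322   160 21060] [310.2 368.3] [444.2 152.9  17.5]
side [ 434  277  126  105 5932] [499.2 336.3] [92.  74.8 17.5]
side [209 283  22  16 168] [220.2 290.2] [625.4 -60.5  17.5]
side [312 285  26  16 274] [324.  292.4] [406.8 -60.3  17.5]
side [163 314  27  32 522] [175.  327.2] [691.8  61.5  17.5]
side [103 348  14  13  73] [109.1 353.2] [790.6 137.1  17.5]
side [213 353  19  29 328] [223.1 366.9] [587.6 155.6  17.5]
side [184 377  25   7 108] [196.9 379.9] [625.4 185.8  17.5]
```

View pics/c1.png

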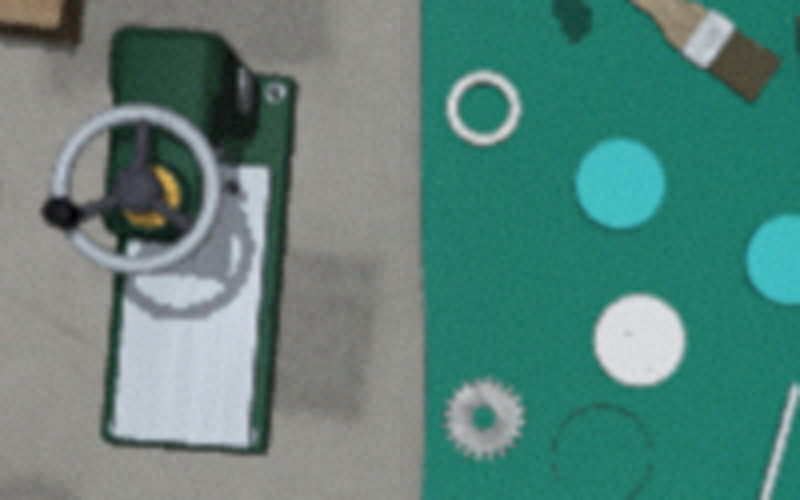

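View pics/c2.png

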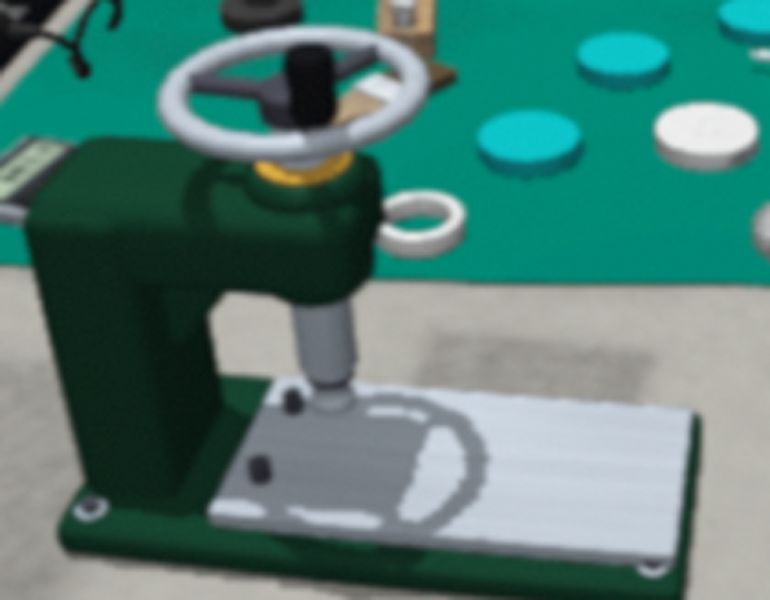

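```bash
python3 - <<'E'
from h import *
d=load('top0');s=load('side0')
def cloud(d,box):
    u0,v0,u1,v1=box; P=[];C=[];U=[]
    for v in range(v0,v1):
        for u in range(u0,u1):
            if d['depth'][v,u]>0: P.append(bydepth(d,u,v));C.append(d['image'][v,u]);U.append((u,v))
    return np.array(P),np.array(C).astype(int),np.array(U)
P,C,U=cloud(d,(125,120,225,245))
# table
t=(abs(P[:,2]-30)<8)&(C.min(1)>100)&(C[:,1]-C[:,0]<25)
q=np.array([onz(d,u,v,30)[:2] for u,v in U[t]])
print('table z',np.median(P[t,2]),len(q))
f=lambda lo,hi:q[(q[:,0]>lo)&(q[:,0]<hi)]
# right/left/front edges by bins
E=[];
for x in np.arange(490,600,7):
    b=q[(abs(q[:,0]-x)<3.5)]
    if len(b)>5: E.append((x,b[:,1].min(),b[:,1].max()))
E=np.array(E);print(E.round(1)); 
F=np.array([(y,q[abs(q[:,1]-y)<3.5,0].min()) for y in np.arange(135,200,7)]);print(F.round(1))
print('R',np.polyfit(E[:,0],E[:,1],1),'L',np.polyfit(E[:,0],E[:,2],1),'F',np.polyfit(F[:,0],F[:,1],1))
w=(P[:,2]>215)
print('z hist',np.histogram(P[w,2],bins=range(215,300,5)))
rim=w&(C.min(1)>110)
r=np.array([onz(d,u,v,238)[:2] for u,v in U[rim]])
print('rim',np.median(P[rim,2]),cv2.minEnclosingCircle(r.astype(np.float32)),len(r))
A=np.c_[2*r,np.ones(len(r))];sol=np.linalg.lstsq(A,(r**2).sum(1),rcond=None)[0];print('fit',sol[:2],np.sqrt(sol[2]+sol[:2]@sol[:2]))
k=(P[:,2]>245)&(C.max(1)<70); print('knob',P[k].mean(0),P[k].max(0),k.sum(),U[k].mean(0))
dd=(C.max(1)<45)&(U[:,0]<146)&(abs(U[:,1]-172)<7)&(U[:,0]>132); print('knobdark',dd.sum(),U[dd].mean(0),onz(d,*U[dd].mean(0),270))
m=(s['image'].max(2)<40)[232:262,178:202]; vv,uu=np.nonzero(m); print('side knob',uu.mean()+178,vv.min()+232,vv.max()+232, uu.min()+178,uu.max()+178)
for p in [(190,245),(190,250)]: print(bydepth(s,*p))
for p,z in [((105+293*210/770,225+390*.3),41),((105+259*210/770,225+458*.3),41)]: print('pin top',onz(s,*p,z))
E
```

```text
table z 28.851031182688075 1808
[[490.  114.7 211.1]
 [497.  114.8 211.1]
 [504.  114.8 208.3]
 [511.  114.8 208.4]
 [518.  114.8 208.4]
 [525.  112.  208.4]
 [532.  112.  205.6]
 [539.  112.  205.7]
 [546.  112.  205.7]
 [553.  112.  205.7]
 [560.  109.2 205.7]
 [567.  109.2 202.9]
 [574.  109.2 203. ]
 [581.  109.2 203. ]
 [588.  109.2 200.2]
 [595.  106.4 200.2]]
[[135.  475.3]
 [142.  478.2]
 [149.  478.2]
 [156.  478.2]
 [163.  478.3]
 [170.  481.1]
 [177.  481.2]
 [184.  481.2]
 [191.  481.2]
 [198.  481.2]]
R [-7.57308178e-02  1.52724888e+02] L [-9.78355918e-02  2.58914079e+02] F [8.71406977e-02 4.64905389e+02]
z hist (array([  0,   0,  12, 154, 435, 141,   4,   7,   4,   0,   9,  30,  16,
         0,   0,   0]), array([215, 220, 225, 230, 235, 240, 245, 250, 255, 260, 265, 270, 275,
       280, 285, 290, 295]))
rim 237.88009683484415 ((631.2722778320312, 152.12734985351562), 51.90315246582031) 457
fit [631.73676872 151.81073941] 46.82604550230406
knob [613.18616478 188.77901123 269.74624759] [622.72652802 198.2943752  278.39510696] 57 [140.15789474 172.96491228]
knobdark 47 [140.27659574 172.9787234 ] [613.1328258  188.46075224 270.        ]
side knob 189.2581818181818 239 261 183 196
[609.03802083 200.46535227 272.58279445]
[609.89232136 199.74266529 264.79269174]
pin top [656.02111361 125.41842062  41.        ]
pin top [660.29830624 173.26610752  41.        ]
```

Candidates in the top picture: pale steel disc (290,235), turquoise discs (285,196), (328,215) and (353,250), bearing ring (251,177), gear (251,254), and a drawn circle (280,264). The crop shows (290,235) as the only plain steel-coloured disc, so I choose it. It lies at about (463.5, -176.5). The press axis is at about (631.5, 151.6) with yaw -5°. The knob is on the +y side.

>>> servo_tool(rotation=[[0,0,-0.02],[0,0,-0.04],[0,0,-0.06],[0,0,-0.0764],[0,0,-0.0764]], slide=[[0.1,0.25,0],[0.25,0.5,-0.05],[0.4,0.75,-0.1],[0.5,1,-0.2],[0.5,1,-0.2]], grip=[1,1,1,1,1])

```text
clock: 0.72
position: [339.7, -373.6, 189.7]
ee_rot: [0.041, 0.999, 0.001, -0.002]
contact_force: [-0.0, -0.2, 0.5]
gripper_width: 85.4
grasp_force: 0.0
```

>>> servo_tool(rotation=[[0,0,0],[0,0,0],[0,0,0],[0,0,0],[0,0,0],[0,0,0]], slide=[[0.15,0.25,-0.1],[0.3,0.5,-0.2],[0.45,0.75,-0.35],[0.6185,1,-0.5],[0.6185,1,-0.5],[0.6185,1,-0.5]], grip=[1,1,1,1,1,1])

```text
clock: 1.48
position: [463.7, -177.4, 91.2]
ee_rot: [0.043, 0.999, -0.0, -0.0]
contact_force: [0.3, 0.4, -0.4]
gripper_width: 85.4
grasp_force: 0.0
```

>>> servo_tool(rotation=[[0,0,0],[0,0,0],[0,0,0],[0,0,0],[0,0,0],[0,0,0]], slide=[[0,0,-0.15],[0,0,-0.28],[0,0,-0.37],[0,0,-0.42],[0,0,-0.45],[0,0,-0.46]], grip=[1,1,1,1,1,1])

```text
clock: 2.22
position: [463.8, -177.6, -0.4]
ee_rot: [0.043, 0.999, -0.0, 0.0]
contact_force: [-0.4, -0.4, -0.1]
gripper_width: 85.4
grasp_force: 0.0
```

>>> servo_tool(rotation=[[0,0,0],[0,0,0],[0,0,0],[0,0,0],[0,0,0],[0,0,0]], slide=[[0,0,0],[0,0,0],[0,0,0],[0,0,0],[0,0,0],[0,0,0]], grip=[-1,-1,-1,-1,-1,-1])

```text
clock: 2.98
position: [464.0, -177.1, 0.5]
ee_rot: [0.043, 0.999, -0.0, 0.001]
contact_force: [-0.7, 0.3, 4.7]
gripper_width: 62.5
grasp_force: 64.4
```

>>> servo_tool(rotation=[[0,0,0],[0,0,0],[0,0,0],[0,0,0],[0,0,0],[0,0,0]], slide=[[0,0,0.03],[0,0,0.1],[0,0,0.25],[0,0,0.45],[0,0,0.6],[0,0,0.6]], grip=[-1,-1,-1,-1,-1,-1])

```text
clock: 3.72
position: [465.1, -177.2, 122.2]
ee_rot: [0.043, 0.999, -0.0, 0.003]
contact_force: [-0.0, 0.5, -3.9]
gripper_width: 62.5
grasp_force: 66.6
```

```bash
python3 - <<'E'
from h import *
s=snap('side','side1')
u,v=proj(s,(464,-177,115)); print(u,v); u=int(u);v=int(v)
a=s['image'][max(0,v-80):v+70,u-100:u+100]
cv2.imwrite('pics/c3.png',cv2.resize(a,None,fx=3.5,fy=3.5)[:,:,::-1])
E
```

```text
297.00292514296393 225.51789213584289
```

View pics/c3.png

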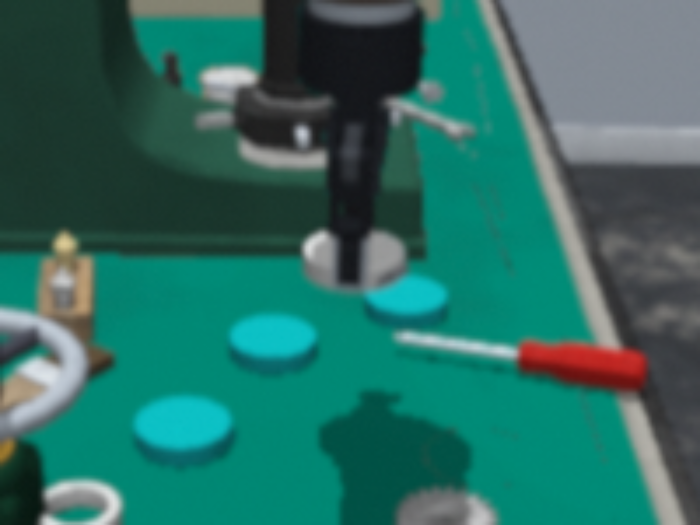

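>>> servo_tool(rotation=[[0,0,0],[0,0,0],[0,0,0],[0,0,0],[0,0,0],[0,0,0]], slide=[[0.01,0.07,0],[0.03,0.22,0],[0.06,0.42,0],[0.09,0.62,0],[0.12,0.8,0],[0.13,0.9,0]], grip=[-1,-1,-1,-1,-1,-1])

```text
clock: 4.53
position: [488.8, 5.0, 117.8]
ee_rot: [0.042, 0.999, -0.0, -0.001]
contact_force: [0.2, -0.5, -2.8]
gripper_width: 62.6
grasp_force: 66.6
```

>>> servo_tool(rotation=[[0,0,0],[0,0,0],[0,0,0],[0,0,0],[0,0,0],[0,0,0],[0,0,0]], slide=[[0.03,0.2,0],[0.06,0.4,0],[0.1,0.6,0],[0.12,0.73,0],[0.1375,0.79,0],[0.1375,0.7935,-0.1],[0.1375,0.7935,-0.2]], grip=[-1,-1,-1,-1,-1,-1,-1])

```text
clock: 5.4
position: [516.2, 161.4, 77.9]
ee_rot: [0.043, 0.999, -0.0, -0.001]
contact_force: [0.1, 0.1, -2.0]
gripper_width: 62.3
grasp_force: 66.8
```

>>> servo_tool(rotation=[[0,0,0],[0,0,0],[0,0,0],[0,0,0],[0,0,0],[0,0,0]], slide=[[0,0,-0.08],[0,0,-0.14],[0,0,-0.19],[0,0,-0.22],[0,0,-0.235],[0,0,-0.235]], grip=[-1,-1,-1,-1,-1,-1])

```text
clock: 6.15
position: [517.1, 161.6, 32.4]
ee_rot: [0.043, 0.999, 0.0, 0.0]
contact_force: [0.6, 0.3, -3.0]
gripper_width: 62.6
grasp_force: 66.8
```

Cmd z is about 32.3. I'll ease down until contact.

>>> servo_tool(rotation=[[0,0,0],[0,0,0],[0,0,0],[0,0,0]], slide=[[0,0,-0.007],[0,0,-0.013],[0,0,-0.018],[0,0,-0.018]], grip=[-1,-1,-1,-1])

```text
clock: 6.65
position: [517.0, 161.5, 28.7]
ee_rot: [0.043, 0.999, -0.0, -0.0]
contact_force: [0.9, 0.6, -3.2]
gripper_width: 62.0
grasp_force: 66.8
```

>>> servo_tool(rotation=[[0,0,0],[0,0,0],[0,0,0],[0,0,0]], slide=[[0,0,-0.005],[0,0,-0.01],[0,0,-0.01],[0,0,-0.01]], grip=[-1,-1,-1,-1])

```text
clock: 7.15
position: [517.2, 161.6, 28.0]
ee_rot: [0.043, 0.999, 0.0, 0.0]
contact_force: [-2.9, -0.2, 5.9]
gripper_width: 62.5
grasp_force: 67.7
```

>>> servo_tool(rotation=[[0,0,0],[0,0,0],[0,0,0],[0,0,0],[0,0,0],[0,0,0],[0,0,0],[0,0,0]], slide=[[0,0,0.01],[0,0,0.01],[0,0,0.01],[0,0,0.01],[0,0,0.05],[0,0,0.15],[0,0,0.3],[0,0,0.35]], grip=[1,1,1,1,1,1,1,1])

```text
clock: 8.15
position: [518.1, 162.2, 98.9]
ee_rot: [0.043, 0.999, 0.001, 0.002]
contact_force: [0.4, 0.3, 0.2]
gripper_width: 85.5
grasp_force: 0.0
```

>>> servo_tool(rotation=[[0,0,0],[-0.001,-0.012,0],[-0.003,-0.03,0],[-0.0045,-0.05,0],[-0.006,-0.0692,0],[-0.006,-0.0692,0],[-0.006,-0.0692,0]], slide=[[-0.05,0.0,0],[-0.15,0.01,0],[-0.25,0.02,0],[-0.314,0.0275,0],[-0.314,0.0275,0],[-0.314,0.0275,-0.1],[-0.314,0.0275,-0.2]], grip=[-1,-1,-1,-1,-1,-1,-1])

```text
clock: 9.02
position: [442.9, 103.0, 111.7]
ee_rot: [0.022, 0.984, 0.023, 0.174]
contact_force: [0.8, 0.4, 0.2]
gripper_width: 0.1
grasp_force: 0.0
```

```bash
python3 - <<'E'
from h import *
d=snap('top','top2')
im=d['image'].astype(int)
s=snap('side','side2')
a=cv2.resize(s['image'][225:405,105:405],(800,480),interpolation=2)
cv2.imwrite('pics/c4.png',a[:,:,::-1])
print(read_state()['position'],read_state()['gripper_width'])
E
```

```text
[442.35558795 104.27165071 110.14307809] -0.12867499312484976
```

View pics/c4.png

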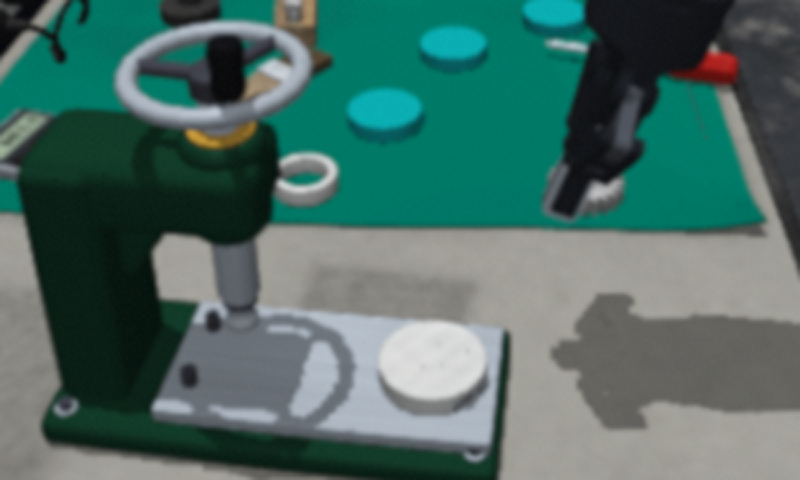

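>>> servo_tool(rotation=[[0,0,0],[0,0,0]], slide=[[0,0,0],[0,0,0]], grip=[-1,-1])

```text
clock: 9.38
position: [442.2, 105.2, 110.3]
ee_rot: [0.019, 0.985, 0.023, 0.172]
contact_force: [-0.8, -1.1, 0.3]
gripper_width: 0.1
grasp_force: 0.0
```

```bash
python3 - <<'E'
from h import *
from scipy.spatial.transform import Rotation as R
r=read_state(); print(r['joints'].round(3),r['position'].round(1)); print(R.from_quat(r['ee_rot']).as_matrix().round(3))
d=load('top2');im=d['image'].astype(int)
m=((im.min(2)>205)).astype(np.uint8); m[:,:140]=0;m[:,205:]=0
n,l,st,c=cv2.connectedComponentsWithStats(m)
for i in range(1,n):
    if st[i,4]>100 : print(st[i],c[i].round(1),onz(d,*c[i],45).round(1))
E
```

```text
[ 0.515  0.091 -1.069  1.    -0.16  -3.096] [442.2 105.2 110.3]
[[-0.94   0.03   0.34 ]
 [ 0.045  0.998  0.038]
 [-0.338  0.051 -0.94 ]]
[159 205  22  23 393] [169.4 216. ] [517.6 161.9  45. ]
```

>>> servo_tool(rotation=[[0.001,0.015,0],[0.0025,0.03,0],[0.004,0.045,0],[0.005,0.06,0],[0.006,0.0692,0],[0.006,0.0692,0]], slide=[[0,0,0.1],[0,0,0.15],[0,0,0.2],[0,0,0.2],[0,0,0.2],[0,0,0.2]], grip=[-1,-1,-1,-1,-1,-1])

```text
clock: 10.12
position: [444.0, 105.3, 150.5]
ee_rot: [0.028, 0.998, 0.037, -0.044]
contact_force: [-0.2, 0.0, -0.5]
gripper_width: -0.1
grasp_force: 0.0
```

```bash
python3 - <<'E'
from h import *
from scipy.spatial.transform import Rotation as R
r=read_state(); print(r['joints'].round(3),r['position'].round(1)); print(R.from_quat(r['ee_rot']).as_matrix().round(3))
E
```

```text
[ 0.514  0.217 -0.416 -0.13  -0.98  -2.066] [444.  105.3 150.5]
[[-0.995  0.059 -0.085]
 [ 0.053  0.996  0.075]
 [ 0.089  0.071 -0.994]]
```

>>> servo_tool(rotation=[[0,0,0.028],[0,0,0.056],[0,0,0.084],[0,0,0.112],[0,0,0.14],[0,0,0.168],[0,0,0.196],[0,0,0.224]], slide=[[0.01,0.05,0],[0.02,0.1,0],[0.04,0.15,0],[0.06,0.2,0],[0.08,0.25,0],[0.09,0.3,0],[0.09,0.3,0],[0.09,0.3,0]], grip=[-1,-1,-1,-1,-1,-1,-1,-1])

```text
clock: 11.12
position: [459.4, 164.4, 150.5]
ee_rot: [-0.627, 0.776, -0.001, -0.058]
contact_force: [0.8, -0.3, 0.5]
gripper_width: -0.0
grasp_force: 0.0
```

>>> servo_tool(rotation=[[0,0,0.028],[0,0,0.056],[0,0,0.084],[0,0,0.112],[0,0,0.14],[0,0,0.168],[0,0,0.196],[0,0,0.224]], slide=[[0,0,0],[0,0,0],[0,0,0],[0,0,0],[0,0,0],[0,0,0],[0,0,0],[0,0,0]], grip=[-1,-1,-1,-1,-1,-1,-1,-1])

```text
clock: 12.12
position: [459.4, 164.2, 150.6]
ee_rot: [0.981, -0.186, 0.037, 0.044]
contact_force: [-0.0, 0.2, 0.6]
gripper_width: -0.2
grasp_force: 0.0
```

```bash
cat >> h.py <<'E'
from scipy.spatial.transform import Rotation as Rot
YAW=-0.087; AX=np.array([631.5,151.6]); EX=np.array([np.cos(YAW),np.sin(YAW)])
def rep(px=None,py=0,z=None,tilt=0,half=1):
    r=read_state(); print('j',r['joints'].round(3),'p',r['position'].round(1),'f',r['contact_force'].round(1))
    x=np.array([-EX[0],-EX[1],0]); y=np.array([-EX[1],EX[0],0])
    if half: x=-x;y=-y
    M=Rot.from_rotvec(np.radians(-tilt)*np.array([-EX[1],EX[0],0]))*Rot.from_matrix(np.c_[x,y,[0,0,-1]])
    print('rot',((M*Rot.from_quat(r['ee_rot']).inv()).as_rotvec()/(2*np.pi)).round(4))
    if px is not None:
        t=np.r_[AX+px*EX+py*np.array([-EX[1],EX[0]]),z]; print('target',t.round(1),'slide',((t-r['position'])/200).round(4))
E
python3 -c "
from h import *
rep(-172,0,60,10)"
```

```text
j [ 0.746  0.228 -0.504  0.145 -0.871  0.355] p [459.4 164.2 150.6] f [-0.   0.2  0.6]
rot [ 0.0081 -0.016   0.0467]
target [460.2 166.5  60. ] slide [ 0.0038  0.0115 -0.4529]
```

>>> servo_tool(rotation=[[0.004,-0.008,0.0234],[0.0081,-0.016,0.0467],[0.0081,-0.016,0.0467],[0.0081,-0.016,0.0467],[0.0081,-0.016,0.0467],[0.0081,-0.016,0.0467]], slide=[[0.0038,0.0115,0],[0.0038,0.0115,-0.15],[0.0038,0.0115,-0.3],[0.0038,0.0115,-0.42],[0.0038,0.0115,-0.453],[0.0038,0.0115,-0.453]], grip=[-1,-1,-1,-1,-1,-1])

```text
clock: 12.88
position: [461.1, 166.8, 60.7]
ee_rot: [0.995, -0.046, 0.087, 0.003]
contact_force: [0.5, 0.9, -0.1]
gripper_width: -0.4
grasp_force: 0.0
```

```bash
python3 -c "
from h import *
rep(-168,0,37,18)"
```

```text
j [ 0.743  0.306 -0.766  0.332 -0.401  0.435] p [461.1 166.8  60.7] f [ 0.5  0.9 -0.1]
rot [-0.0023 -0.0223  0.001 ]
target [464.1 166.2  37. ] slide [ 0.015  -0.0029 -0.1184]
```

>>> servo_tool(rotation=[[0,0,0],[0,0,0],[0,0,0],[0,0,0]], slide=[[0,0,-0.06],[0,0,-0.1],[0,0,-0.12],[0,0,-0.12]], grip=[-1,-1,-1,-1])

```text
clock: 13.38
position: [461.8, 166.7, 36.9]
ee_rot: [0.995, -0.047, 0.087, 0.003]
contact_force: [-0.8, 0.4, -0.5]
gripper_width: 0.0
grasp_force: 0.0
```

```bash
python3 -c "
from h import *
rep(-150,0,37,10)"
```

```text
j [ 0.729  0.349 -0.815  0.421 -0.312  0.352] p [461.8 166.7  36.9] f [-0.8  0.4 -0.5]
rot [-0.0003 -0.      0.0011]
target [482.1 164.6  37. ] slide [ 0.1013 -0.0106  0.0006]
```

>>> servo_tool(rotation=[[0,0,0],[0,0,0],[0,0,0],[0,0,0],[0,0,0],[0,0,0],[0,0,0]], slide=[[0.04,-0.0035,0],[0.08,-0.007,0],[0.12,-0.0105,0],[0.16,-0.014,0],[0.2,-0.0175,0],[0.23,-0.02,0],[0.25,-0.0218,0]], grip=[-1,-1,-1,-1,-1,-1,-1])

```text
clock: 14.25
position: [512.2, 162.4, 36.8]
ee_rot: [0.995, -0.047, 0.087, 0.003]
contact_force: [-5.4, -0.7, 3.3]
gripper_width: -0.2
grasp_force: 2.3
```

```bash
python3 -c "
from h import *
rep(-95,0,37,25)
d=snap('top','top3');im=d['image'].astype(int)
m=((im.min(2)>205)).astype(np.uint8); m[:,:140]=0;m[:,205:]=0
n,l,st,c=cv2.connectedComponentsWithStats(m)
for i in range(1,n):
    if st[i,4]>100 : print(st[i],c[i].round(1),onz(d,*c[i],45).round(1))
"
```

```text
j [ 0.661  0.408 -0.678  0.326 -0.375  0.518] p [512.2 162.4  36.8] f [-5.4 -0.7  3.3]
rot [-0.0041 -0.0416  0.0011]
target [536.9 159.9  37. ] slide [ 0.1234 -0.0128  0.0012]
[160 197  22  17 284] [170.9 205.2] [548.1 157.7  45. ]
[174 345  31  57 951] [188.9 372.1] [ 82.6 106.2  45. ]
[195 377  10  20 103] [200.3 386.7] [42.1 74.4 45. ]
```

>>> servo_tool(rotation=[[-0.0005,-0.006,0],[-0.0011,-0.012,0],[-0.0017,-0.018,0],[-0.0023,-0.024,0],[-0.003,-0.03,0],[-0.0035,-0.036,0.001],[-0.004,-0.0416,0.0011],[-0.004,-0.0416,0.0011]], slide=[[0.017,-0.0017,0],[0.034,-0.0035,0],[0.051,-0.0052,0],[0.068,-0.007,0],[0.085,-0.0087,0],[0.102,-0.01,0],[0.12,-0.012,0],[0.12,-0.012,0]], grip=[-1,-1,-1,-1,-1,-1,-1,-1])

```text
clock: 15.3
position: [542.6, 165.7, 58.4]
ee_rot: [0.978, -0.045, 0.201, 0.016]
contact_force: [0.5, 0.3, -0.3]
gripper_width: 0.1
grasp_force: 0.0
```

```bash
python3 -c "
from h import *
rep(-50,0,36.5,25)
d=snap('side','side3')"
```

```text
j [ 0.24   0.351 -0.913  2.052 -0.159 -0.79 ] p [542.6 165.7  58.4] f [ 0.5  0.3 -0.3]
rot [ 0.0017 -0.0051  0.0011]
target [581.7 155.9  36.5] slide [ 0.1954 -0.0488 -0.1094]
```

View pics/side3.png

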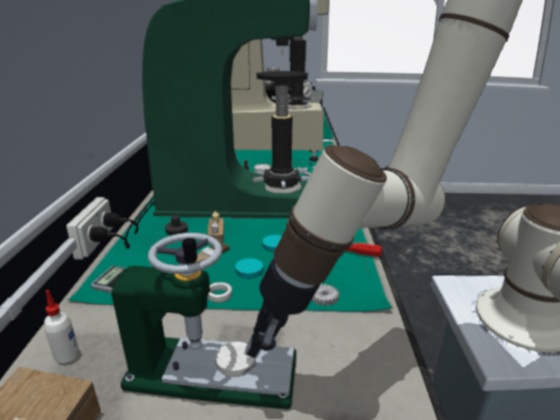

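```bash
python3 -c "
from h import *
rep(-125,0,90,10)
d=snap('top','top4');im=d['image'].astype(int)
m=((im.min(2)>205)).astype(np.uint8); m[:,:140]=0;m[:,205:]=0
n,l,st,c=cv2.connectedComponentsWithStats(m)
for i in range(1,n):
    if st[i,4]>50 : print(st[i],c[i].round(1),onz(d,*c[i],45).round(1))
"
```

```text
j [ 0.241  0.351 -0.913  2.053 -0.16  -0.79 ] p [542.  166.5  58. ] f [-0.7 -1.5  0. ]
rot [0.0055 0.0363 0.0004]
target [507.  162.5  90. ] slide [-0.1752 -0.0203  0.1599]
[162 188  18   8 102] [170.4 191.4] [586.9 159.3  45. ]
[161 195  23  14 150] [173.6 201.7] [557.9 150.3  45. ]
[148 266  25  27 299] [159.5 279.3] [340.3 189.   45. ]
[172 413  22   7  83] [184.7 417.3] [-41.2 117.4  45. ]
```

>>> servo_tool(rotation=[[0.001,0.007,0],[0.002,0.015,0],[0.003,0.023,0],[0.0045,0.03,0],[0.0055,0.0363,0],[0.0055,0.0363,0],[0.0055,0.0363,0],[0.0055,0.0363,0]], slide=[[-0.02,0,0.06],[-0.05,-0.005,0.12],[-0.1,-0.01,0.16],[-0.14,-0.015,0.16],[-0.175,-0.02,0.16],[-0.175,-0.02,0.16],[-0.175,-0.02,0.16],[-0.175,-0.02,0.16]], grip=[-1,-1,-1,-1,-1,-1,-1,-1])

```text
clock: 16.4
position: [507.1, 164.7, 90.2]
ee_rot: [0.995, -0.043, 0.088, 0.004]
contact_force: [0.5, -0.6, 0.4]
gripper_width: 0.2
grasp_force: 0.0
```

```bash
python3 -c "
from h import *
rep(-130,0,60,10)
d=snap('top','top5');im=d['image'].astype(int)
m=((im.min(2)>205)).astype(np.uint8); m[:,:140]=0;m[:,205:]=0
n,l,st,c=cv2.connectedComponentsWithStats(m)
for i in range(1,n):
    if st[i,4]>50 : print(st[i],c[i].round(1),onz(d,*c[i],45).round(1))
"
```

```text
j [ 0.681  0.317 -0.61   0.243 -0.53   0.599] p [507.1 164.7  90.2] f [ 0.5 -0.6  0.4]
rot [-0.      0.0003  0.    ]
target [502.  162.9  60. ] slide [-0.0256 -0.0088 -0.1509]
[162 188  18   8 102] [170.4 191.4] [586.9 159.3  45. ]
[161 195  23  14 184] [172.4 202.4] [555.9 153.5  45. ]
[191 345  14  23 154] [200.  352.2] [137.3  75.5  45. ]
[174 374  23  31 283] [184.8 391. ] [ 30.8 117.3  45. ]
[196 376   9  22 103] [200.4 386.5] [42.8 74.  45. ]
```

```bash
cat >> h.py <<'E'
def rep2(px,py,z,tilt,az=-0.5):
    r=read_state(); print('j',r['joints'].round(3),'p',r['position'].round(1),'f',r['contact_force'].round(1))
    x=np.array([EX[0],EX[1],0]); y=-np.array([-EX[1],EX[0],0]); a=YAW+az
    M=Rot.from_rotvec(np.radians(-tilt)*np.array([-np.sin(a),np.cos(a),0]))*Rot.from_matrix(np.c_[x,y,[0,0,-1]])
    print('rot',((M*Rot.from_quat(r['ee_rot']).inv()).as_rotvec()/(2*np.pi)).round(4))
    t=np.r_[AX+px*EX+py*np.array([-EX[1],EX[0]]),z]; print('target',t.round(1),'slide',((t-r['position'])/200).round(4))
E
python3 -c "
from h import *
rep2(-118,0,70,25)
print(onz(load('top5'),172.5,198,45))"
```

```text
j [ 0.68   0.317 -0.611  0.245 -0.53   0.598] p [507.2 163.8  90.1] f [ 0.5 -0.   1.2]
rot [-0.0356 -0.03   -0.0028]
target [513.9 161.9  70. ] slide [ 0.0336 -0.0096 -0.1004]
[568.34448805 153.34728041  45.        ]
```

>>> servo_tool(rotation=[[-0.009,-0.0075,-0.0007],[-0.018,-0.015,-0.0014],[-0.027,-0.0225,-0.002],[-0.0356,-0.03,-0.0028],[-0.0356,-0.03,-0.0028],[-0.0356,-0.03,-0.0028]], slide=[[0.01,-0.003,-0.02],[0.02,-0.006,-0.04],[0.03,-0.009,-0.06],[0.0336,-0.01,-0.08],[0.0336,-0.01,-0.1],[0.0336,-0.01,-0.1]], grip=[-1,-1,-1,-1,-1,-1])

```text
clock: 17.2
position: [513.5, 160.1, 69.6]
ee_rot: [0.976, -0.045, 0.184, 0.111]
contact_force: [0.0, 0.8, -0.9]
gripper_width: -0.1
grasp_force: 0.0
```

```bash
python3 -c "
from h import *
rep2(-114,-2,38.5,25)"
```

```text
j [ 0.634  0.344 -0.903  1.202 -0.438 -0.29 ] p [513.5 160.1  69.6] f [ 0.   0.8 -0.9]
rot [-0.0003 -0.0003  0.0007]
target [517.8 159.5  38.5] slide [ 0.0213 -0.0028 -0.1555]
```

>>> servo_tool(rotation=[[0,0,0],[0,0,0],[0,0,0],[0,0,0],[0,0,0]], slide=[[0.015,-0.002,-0.05],[0.025,-0.003,-0.1],[0.035,-0.004,-0.14],[0.035,-0.004,-0.155],[0.035,-0.004,-0.155]], grip=[-1,-1,-1,-1,-1])

```text
clock: 17.82
position: [520.7, 159.6, 39.1]
ee_rot: [0.975, -0.045, 0.185, 0.111]
contact_force: [-0.4, 0.1, 0.9]
gripper_width: -0.0
grasp_force: 0.0
```

```bash
python3 -c "
from h import *
rep2(-60,-2,38,25)"
```

```text
j [ 0.539  0.4   -0.93   1.464 -0.393 -0.476] p [520.7 159.6  39.1] f [-0.4  0.1  0.9]
rot [-0.0003 -0.0001  0.0007]
target [571.6 154.8  38. ] slide [ 0.2541 -0.024  -0.0054]
```

Now push to press x -60 (about 10 mm short of home).

>>> servo_tool(rotation=[[0,0,0],[0,0,0],[0,0,0],[0,0,0],[0,0,0],[0,0,0],[0,0,0],[0,0,0]], slide=[[0.035,-0.003,-0.003],[0.07,-0.006,-0.004],[0.105,-0.009,-0.005],[0.14,-0.012,-0.005],[0.175,-0.015,-0.005],[0.21,-0.018,-0.005],[0.24,-0.022,-0.005],[0.25,-0.023,-0.005]], grip=[-1,-1,-1,-1,-1,-1,-1,-1])

```text
clock: 18.82
position: [570.8, 155.0, 37.8]
ee_rot: [0.975, -0.045, 0.185, 0.112]
contact_force: [-2.5, 0.1, 1.6]
gripper_width: 0.3
grasp_force: 1.5
```

```bash
python3 -c "
from h import *
rep2(-50,-1,38,25)
s=snap('side','side6')
a=cv2.resize(s['image'][225:405,105:345],(800,600),interpolation=2)
cv2.imwrite('pics/c6.png',a[:,:,::-1])"
```

```text
j [ 0.506  0.454 -0.832  1.386 -0.391 -0.357] p [570.8 155.   37.8] f [-2.5  0.1  1.6]
rot [-0.0003 -0.0001  0.0007]
target [581.6 154.9  38. ] slide [ 0.0542 -0.0003  0.0009]
```

View pics/c6.png

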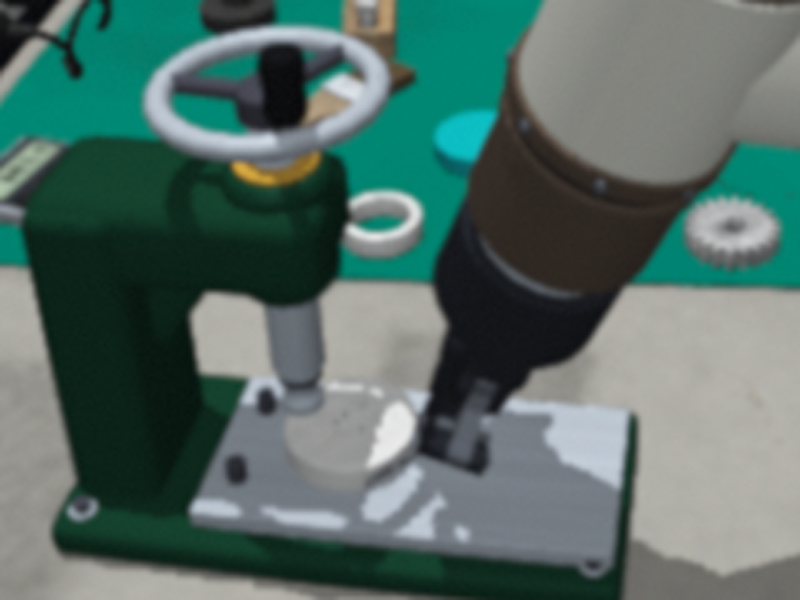

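>>> servo_tool(rotation=[[0,0,0],[0,0,0],[0,0,0],[0,0,0],[0,0,0]], slide=[[0.02,-0.0018,0],[0.04,-0.0035,0],[0.06,-0.0052,0],[0.065,-0.0057,0],[0.065,-0.0057,0]], grip=[-1,-1,-1,-1,-1])

```text
clock: 19.5
position: [583.6, 153.9, 37.9]
ee_rot: [0.975, -0.045, 0.185, 0.112]
contact_force: [-1.1, 0.2, -0.1]
gripper_width: -0.1
grasp_force: 0.5
```

>>> servo_tool(rotation=[[0,0,0],[0,0,0],[0,0,0],[0,0,0]], slide=[[0.005,-0.0004,0],[0.01,-0.0009,0],[0.015,-0.0013,0],[0.015,-0.0013,0]], grip=[-1,-1,-1,-1])

```text
clock: 20.0
position: [586.4, 153.6, 37.9]
ee_rot: [0.975, -0.045, 0.185, 0.112]
contact_force: [-2.6, -0.4, 0.5]
gripper_width: 0.1
grasp_force: 0.8
```

>>> servo_tool(rotation=[[0,0,0],[0,0,0],[0,0,0],[0,0,0]], slide=[[0.005,-0.0004,0],[0.01,-0.0009,0],[0.015,-0.0013,0],[0.015,-0.0013,0]], grip=[-1,-1,-1,-1])

```text
clock: 20.5
position: [587.7, 153.5, 37.5]
ee_rot: [0.976, -0.044, 0.184, 0.111]
contact_force: [-10.6, 1.3, 4.5]
gripper_width: 0.2
grasp_force: 5.3
```

>>> servo_tool(rotation=[[0,0,0],[0,0,0],[0,0,0],[0,0,0]], slide=[[0.005,-0.0004,0],[0.01,-0.0009,0],[0.01,-0.0009,0],[0.01,-0.0009,0]], grip=[-1,-1,-1,-1])

```text
clock: 21.0
position: [588.0, 153.7, 37.0]
ee_rot: [0.976, -0.043, 0.183, 0.111]
contact_force: [-18.0, 3.8, 8.8]
gripper_width: 0.3
grasp_force: 9.2
```

```bash
python3 -c "
from h import *
rep2(-80,-2,60,10)
s=snap('side','side7')
a=cv2.resize(s['image'][290:400,120:280],(800,550),interpolation=2)
cv2.imwrite('pics/c7.png',a[:,:,::-1])"
```

```text
j [ 0.499  0.473 -0.794  1.341 -0.39  -0.299] p [588.  153.7  37. ] f [-18.    3.8   8.8]
rot [0.0228 0.034  0.0001]
target [551.6 156.6  60. ] slide [-0.1819  0.0144  0.115 ]
```

View pics/c7.png

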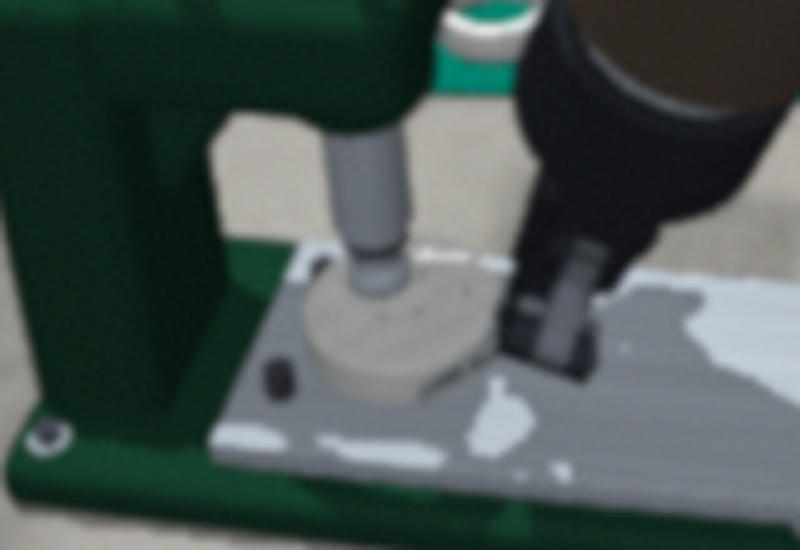

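>>> servo_tool(rotation=[[0,0,0],[0,0,0],[0,0,0],[0,0,0],[0,0,0]], slide=[[-0.003,0.007,0.002],[-0.003,0.014,0.002],[-0.003,0.021,0.002],[-0.003,0.028,0.002],[-0.003,0.028,0.002]], grip=[-1,-1,-1,-1,-1])

```text
clock: 21.68
position: [589.5, 159.4, 37.4]
ee_rot: [0.976, -0.044, 0.184, 0.111]
contact_force: [-6.7, 3.3, 0.5]
gripper_width: -0.2
grasp_force: 3.1
```

```bash
python3 -c "
from h import *
s=snap('side','side8')
a=s['image'][290:400,120:280];b=load('side7')['image'][290:400,120:280]
d=cv2.absdiff(a,b).max(2); print(d.max())
g=lambda i:cv2.cvtColor(i,cv2.COLOR_RGB2GRAY)
# left rim of block along rows
for r in range(340,368,3): print(r,load('side7')['image'][r,174:188,0],s['image'][r,174:188,0])
"
```

```text
120
340 [ 18  19  19  31  71 129 173 187 182 172 161 161 171 176] [ 19  19  20  31  71 129 173 186 182 171 161 161 171 175]
343 [ 20  21  42  92 148 181 182 157 105  70  83 112 136 147] [ 20  20  42  92 147 180 182 156 104  73  86 112 135 145]
346 [ 23  39  78 118 139 143 140 129 119 132 144 151 150 151] [ 22  41  79 117 138 142 141 135 130 138 147 151 150 150]
349 [ 50  86 109 114 114 114 119 132 147 152 152 152 152 152] [ 50  86 108 114 114 121 134 146 151 151 152 152 151 152]
352 [ 98 113 117 115 115 117 127 141 148 149 147 146 149 149] [ 97 112 116 116 120 131 143 149 147 148 147 148 149 150]
355 [115 117 116 116 116 115 120 132 143 147 147 148 150 149] [115 116 116 116 118 128 141 145 147 147 148 150 149 150]
358 [117 116 116 117 117 116 115 116 128 143 149 149 149 148] [116 116 116 116 115 116 128 142 148 149 149 148 147 147]
361 [ 93  86  85  92 104 111 113 112 111 116 124 133 140 146] [ 93  85  85  91 104 110 112 114 125 136 143 147 149 149]
364 [ 45  42  40  44  68  98 111 113 111 112 115 120 122 127] [ 46  42  41  45  66  97 110 112 114 118 122 127 134 137]
367 [ 43  37  35  34  53  85 104 110 111 111 110 112 116 120] [ 43  37  36  35  53  86 105 110 111 113 118 121 125 128]
```

>>> servo_tool(rotation=[[0,0,0],[0,0,0],[0,0,0],[0,0,0],[0,0,0],[0,0,0]], slide=[[0.005,0.005,0],[0.008,0.01,0],[0.01,0.015,0],[0.01,0.02,0],[0.01,0.025,0],[0.01,0.025,0]], grip=[-1,-1,-1,-1,-1,-1])

```text
clock: 22.48
position: [592.0, 164.6, 37.6]
ee_rot: [0.976, -0.044, 0.184, 0.111]
contact_force: [-4.2, 2.7, -0.5]
gripper_width: 0.2
grasp_force: 2.4
```

```bash
python3 -c "
from h import *
s=snap('side','side9')
a=cv2.resize(s['image'][290:400,120:280],(800,550),interpolation=2)
cv2.imwrite('pics/c9.png',a[:,:,::-1])"
```

```text
(no output)
```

View pics/c9.png

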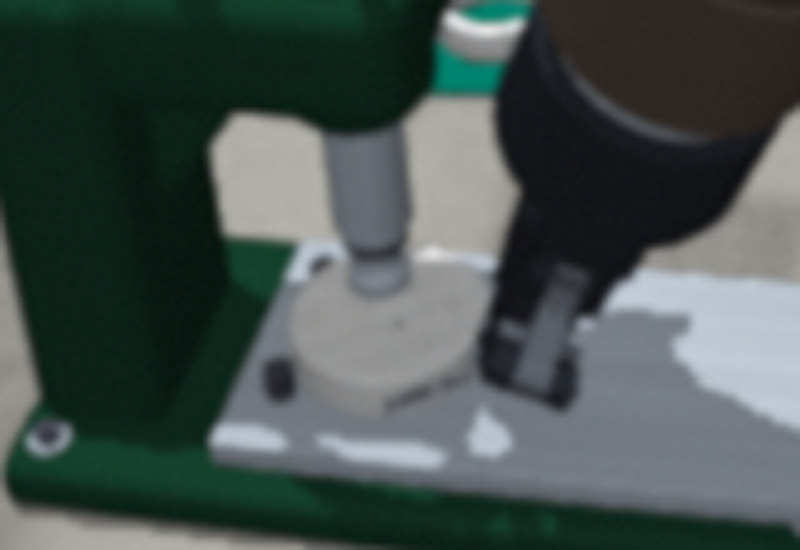

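>>> servo_tool(rotation=[[0,0,0],[0,0,0],[0,0,0],[0,0,0],[0,0,0]], slide=[[0.005,0.003,0],[0.01,0.006,0],[0.015,0.009,0],[0.015,0.009,0],[0.015,0.009,0]], grip=[-1,-1,-1,-1,-1])

```text
clock: 23.15
position: [594.0, 167.0, 37.1]
ee_rot: [0.976, -0.043, 0.183, 0.11]
contact_force: [-10.3, 5.1, 1.4]
gripper_width: 0.2
grasp_force: 5.1
```

```bash
cat >> h.py <<'E'
def blockellipse(s):
    """left rim of block top in side picture -> points on z=45 -> circle of r 32.5"""
    from scipy.optimize import least_squares
    g=s['image'].astype(float).max(2); P=[]
    for r in range(346,362):
        row=g[r,172:190]; e=np.diff(row); i=int(np.argmax(e[2:]))+2
        w=e[max(0,i-1):i+2]; P.append(onz(s,172+i+.5+((w*np.array([-1,0,1])).sum()/w.sum() if len(w)==3 else 0),r,45)[:2])
    P=np.array(P); f=least_squares(lambda c:np.hypot(*(P-c).T)-32.5,[630,152],loss='soft_l1'); return f.x, np.abs(f.fun).mean()
E
python3 -c "
from h import *
s=snap('side','side10')
for n in ('side7','side8','side9','side10'):
    s=load(n)
    print(n,blockellipse(s))
    for r in (349,352,355,358,361): print(r,s['image'][r,174:188,0])
"
```

```text
side7 (array([636.08540424, 138.59426396]), np.float64(2.5316201517025103))
349 [ 50  86 109 114 114 114 119 132 147 152 152 152 152 152]
352 [ 98 113 117 115 115 117 127 141 148 149 147 146 149 149]
355 [115 117 116 116 116 115 120 132 143 147 147 148 150 149]
358 [117 116 116 117 117 116 115 116 128 143 149 149 149 148]
361 [ 93  86  85  92 104 111 113 112 111 116 124 133 140 146]
side8 (array([635.49934793, 140.91405053]), np.float64(2.0701754994783528))
349 [ 50  86 108 114 114 121 134 146 151 151 152 152 151 152]
352 [ 97 112 116 116 120 131 143 149 147 148 147 148 149 150]
355 [115 116 116 116 118 128 141 145 147 147 148 150 149 150]
358 [116 116 116 116 115 116 128 142 148 149 149 148 147 147]
361 [ 93  85  85  91 104 110 112 114 125 136 143 147 149 149]
side9 (array([634.91665442, 144.01921883]), np.float64(1.3812994197116535))
349 [ 50  85 106 114 120 133 144 150 152 151 152 151 151 151]
352 [ 97 112 115 122 132 144 147 147 147 147 149 149 149 149]
355 [115 116 116 125 139 145 146 147 148 149 149 149 151 150]
358 [115 116 116 119 129 142 148 149 148 147 147 147 147 147]
361 [ 93  85  83  88  98 113 131 142 147 148 148 148 149 150]
side10 (array([635.0487639 , 145.60337827]), np.float64(1.0411753379020028))
349 [ 51  85 106 115 123 139 149 150 151 151 151 151 151 149]
352 [ 96 113 118 129 141 147 147 147 146 149 148 150 150 151]
355 [113 116 122 135 144 146 146 149 147 149 149 150 150 152]
358 [115 115 120 129 143 149 148 148 147 147 146 147 147 147]
361 [ 93  85  83  89 109 129 142 147 149 148 148 149 149 148]
```

>>> servo_tool(rotation=[[0,0,0],[0,0,0],[0,0,0],[0,0,0],[0,0,0],[0,0,0],[0,0,0],[0,0,0]], slide=[[-0.04,0.003,0.003],[-0.07,0.006,0.003],[-0.07,-0.05,0.003],[-0.07,-0.105,0.003],[-0.06,-0.106,0.003],[-0.045,-0.107,0.003],[-0.03,-0.108,0.003],[-0.025,-0.108,0.003]], grip=[-1,-1,-1,-1,-1,-1,-1,-1])

```text
clock: 24.2
position: [590.6, 144.4, 38.6]
ee_rot: [0.976, -0.044, 0.184, 0.112]
contact_force: [-2.7, 0.7, 2.1]
gripper_width: 0.0
grasp_force: 1.7
```

>>> servo_tool(rotation=[[0,0,0],[0,0,0],[0,0,0],[0,0,0],[0,0,0]], slide=[[0.005,-0.0004,0],[0.01,-0.0008,0],[0.015,-0.0012,0],[0.02,-0.0016,0],[0.02,-0.0016,0]], grip=[-1,-1,-1,-1,-1])

```text
clock: 24.82
position: [591.8, 144.1, 38.1]
ee_rot: [0.976, -0.043, 0.183, 0.111]
contact_force: [-15.4, 2.3, 9.3]
gripper_width: -0.2
grasp_force: 7.4
```

```bash
python3 -c "
from h import *
s=snap('side','side11');print(blockellipse(s))
for r in (349,352,355,358,361): print(r,s['image'][r,174:188,0])
"
```

```text
(array([634.8717081 , 145.84328967]), np.float64(1.1030209045789972))
349 [ 50  86 108 115 124 138 148 151 152 152 153 153 151 150]
352 [ 97 113 120 129 143 147 147 147 148 149 149 150 151 150]
355 [114 116 123 136 145 147 149 149 149 150 151 151 152 150]
358 [116 116 120 129 144 149 149 149 149 147 148 147 149 147]
361 [ 93  86  83  89 109 130 144 148 149 149 149 149 150 150]
```

```bash
python3 -c "
from h import *
s=load('side0');g=s['image'].max(2)
C=[]
for (u,v) in ((185,342),(175.6,362)):
    sub=g[int(v)-9:int(v)+10,int(u)-7:int(u)+8]; m=(sub<75).astype(np.uint8)
    n,l,st,c=cv2.connectedComponentsWithStats(m); i=1+np.argmax(st[1:,4]); cc=c[i]+[int(u)-7,int(v)-9]
    # centroid of pin ~ mid-height 35.5
    p=onz(s,*cc,35.5); C.append(p[:2]); print(st[i],cc,p)
C=np.array(C); dv=C[1]-C[0]; print('sep',np.hypot(*dv)); e=np.array([dv[1],-dv[0]])/np.hypot(*dv)
seat=C.mean(0)-29*e; print('seat',seat,e)
s=load('side11')
for c,n in ((seat,'side'),(AX,'AX')):
  a=np.radians(np.arange(0,360,.5)); Q=np.array([proj(s,(c[0]+32.5*np.cos(t),c[1]+32.5*np.sin(t),45)) for t in a])
  for r in (349,352,355,358):
    k=Q[abs(Q[:,1]-r)<.35]; k=k[k[:,0]<200]; 
    row=s['image'][r,:,0].astype(float); j=next(i for i in range(175,190) if row[i]>=131 and row[i+1]>130); o=j-(row[j]-131)/(row[j]-row[j-1])
    print(n,r,'pred',k[:,0].mean().round(2),'obs',round(o,2))
"
```

```text
[ 5 10  4  6 23] [184.43478261 345.60869565] [656.76122093 128.28325965  35.5       ]
[ 5  9  6  8 36] [175.61111111 365.66666667] [660.57627629 174.9220519   35.5       ]
sep 46.794567953220664
seat [629.7652875  153.96696023] [ 0.99667107 -0.08152774]
side 349 pred 178.46 obs 178.5
side 352 pred 177.01 obs 177.14
side 355 pred 176.46 obs 176.62
side 358 pred 176.83 obs 177.13
AX 349 pred 177.15 obs 178.5
AX 352 pred 176.02 obs 177.14
AX 355 pred 175.78 obs 176.62
AX 358 pred 176.49 obs 177.13
```

>>> servo_tool(rotation=[[0,0,0],[0,0,0],[0,0,0],[0,0,0],[0,0,0],[0,0,0],[0,0,0],[0,0,0]], slide=[[-0.03,0.0026,0.002],[-0.1,0.009,0.002],[-0.2,0.017,0.01],[-0.3,0.026,0.03],[-0.36,0.03,0.15],[-0.36,0.03,0.3],[-0.36,0.03,0.4],[-0.36,0.03,0.4]], grip=[-1,-1,-1,-1,-1,-1,-1,-1])

```text
clock: 25.88
position: [523.3, 151.4, 120.8]
ee_rot: [0.975, -0.044, 0.186, 0.11]
contact_force: [0.6, 0.8, -0.8]
gripper_width: -0.2
grasp_force: 0.0
```

```bash
python3 -c "
from h import *
rep2(-115,0,300,0)"
```

```text
j [ 0.694  0.275 -0.809  0.909 -0.537 -0.02 ] p [523.3 151.4 120.8] f [ 0.6  0.8 -0.8]
rot [0.0378 0.0582 0.0006]
target [516.9 161.6 300. ] slide [-0.0318  0.0509  0.8962]
```

>>> servo_tool(rotation=[[0.007,0.011,0],[0.015,0.023,0],[0.023,0.035,0],[0.03,0.046,0],[0.0378,0.0582,0.0006],[0.0378,0.0582,0.0006],[0.0378,0.0582,0.0006]], slide=[[-0.06,0.02,0.1],[-0.1,0.04,0.3],[-0.1,0.05,0.5],[-0.1,0.06,0.7],[-0.1,0.06,0.9],[-0.1,0.06,1],[-0.1,0.06,1]], grip=[-1,-1,-1,0.2,0.2,0.2,0.2])

```text
clock: 26.75
position: [503.4, 161.0, 319.2]
ee_rot: [0.999, -0.044, -0.001, 0.002]
contact_force: [-0.3, 0.2, -0.8]
gripper_width: 51.1
grasp_force: 0.0
```

```bash
python3 -c "
from h import *
rep2(-115,0,300,0)
print((np.array([612.6,189,320])-read_state()['position'])/200)
d=snap('top','top12');s=snap('side','side12')
print(blockellipse(s))
s0=load('side0')
def fe(s,n):
    # foot column profile
    for u in (190,193,196): print(n,u,s['image'][326:352,u,0])
fe(s0,'0');fe(s,'12')
for n,z in (('foot45',45),('foot50',50),('foot60',60),('foot70',70)): print(n,proj(s,(629.8,154,z)),proj(s,(629.8-4,154+9.7,z)))
"
```

```text
j [ 0.618  0.169 -0.072  0.002 -1.333  0.864] p [503.4 161.  319.2] f [-0.3  0.2 -0.8]
rot [ 0.0006 -0.0003  0.0002]
target [516.9 161.6 300. ] slide [ 0.0674  0.0029 -0.0961]
[0.54576719 0.13996888 0.00390997]
(array([635.0175385 , 145.65183096]), np.float64(1.103600491753781))
0 190 [108 106 107 107 108 107 107 107 105 106 107 103  96  86  93 114 125 126
 122 116 111 109 112 117 120 122]
0 193 [108 108 108 108 108 106 108 107 107 106 107 107 102  87  64  64  86 105
 118 126 129 122 112 112 117 122]
0 196 [100 101 100 101 101 102 101 102 101 101 102 101  97  79  60  65  90 107
 121 131 132 121 113 111 117 122]
12 190 [ 93  92  92  92  92  94  92  92  92  91  91  90  82  73  74  88  96 101
 105 104 103 107 118 129 133 136]
12 193 [ 94  92  94  94  93  94  93  92  91  93  93  93  88  74  55  55  72  90
 102 109 111 106  98 107 121 125]
12 196 [ 86  87  88  87  89  88  87  87  88  88  88  88  84  70  50  56  76  93
 104 112 113 104  98 105 121 135]
foot45 (np.float64(196.55044548555134), np.float64(352.823752019707)) (np.float64(197.80374536900183), np.float64(357.19981665509454))
foot50 (np.float64(196.27488363648428), np.float64(350.5182291916069)) (np.float64(197.52788755010255), np.float64(354.8819230512867))
foot60 (np.float64(195.71976209744946), np.float64(345.8551831602564)) (np.float64(196.9720717227529), np.float64(350.1928448247127))
foot70 (np.float64(195.15928839755736), np.float64(341.1219024546698)) (np.float64(196.41076430633342), np.float64(345.4317653809818))
```

>>> servo_tool(rotation=[[0,0,0],[0,0,0],[0,0,0],[0,0,0],[0,0,0],[0,0,0],[0,0,0]], slide=[[0.1,0.03,0],[0.25,0.06,0],[0.4,0.1,0],[0.5,0.13,0],[0.546,0.14,0],[0.546,0.14,-0.1],[0.546,0.14,-0.1]], grip=[0.2,0.2,0.2,0.2,0.2,0.2,0.2])

```text
clock: 27.72
position: [610.5, 189.2, 296.2]
ee_rot: [0.999, -0.043, -0.004, 0.003]
contact_force: [0.0, 0.3, -0.5]
gripper_width: 51.7
grasp_force: 0.0
```

>>> servo_tool(rotation=[[0,0,0],[0,0,0],[0,0,0],[0,0,0],[0,0,0],[0,0,0],[0,0,0]], slide=[[0,0,-0.1],[0,0,-0.17],[0,0,-0.22],[0,0,-0.25],[0,0,-0.265],[0,0,-0.265],[0,0,-0.265]], grip=[0.2,0.2,0.2,0.2,0.2,0.2,0.2])

```text
clock: 28.6
position: [612.2, 189.7, 246.4]
ee_rot: [0.999, -0.043, -0.001, 0.002]
contact_force: [-0.7, 0.2, 0.2]
gripper_width: 51.3
grasp_force: 0.0
```

>>> servo_tool(rotation=[[0,0,0],[0,0,0],[0,0,0],[0,0,0],[0,0,0]], slide=[[0,0,0],[0,0,0],[0,0,0],[0,0,0],[0,0,0]], grip=[-1,-1,-1,-1,-1])

```text
clock: 29.22
position: [612.9, 192.1, 246.6]
ee_rot: [0.999, -0.043, 0.0, -0.0]
contact_force: [0.4, 5.9, 0.3]
gripper_width: 16.6
grasp_force: 58.5
```

```bash
python3 -c "
from h import *
rep2(-115,0,300,0);print(read_state()['wrist_torque'])"
```

```text
j [ 5.550e-01  4.050e-01  7.800e-02 -1.000e-03 -1.243e+00  9.310e-01] p [612.9 192.1 246.6] f [0.4 5.9 0.3]
rot [-0.0002  0.     -0.0003]
target [516.9 161.6 300. ] slide [-0.4799 -0.1525  0.2668]
[ 1.55941546 -0.14122321  0.03833122]
```

```bash
cat > kn.py <<'E'
import numpy as np,sys
A=np.array([630.8,152.8]);Z0=247.2;T0=114.4
def pos(t):  # t = degrees turned clockwise
    a=np.radians(T0-t); return np.r_[A+43*np.array([np.cos(a),np.sin(a)]),Z0-16*t/360]
def rows(c,ts): print([[float(v) for v in ((pos(t)-c)/200).round(4)] for t in ts])
def tang(t): a=np.radians(T0-t); return np.array([np.sin(a),-np.cos(a)])
E
python3 -c "
from kn import *
rows(np.array([612.6,189.0,247.2]),[0,5,10,16,23,30,38,46])
t=46
for k in range(3): rows(pos(t),t+np.arange(1,9)*9); t+=72"
```

```text
[[0.0022, 0.0148, 0.0], [0.0196, 0.0218, -0.0011], [0.0375, 0.0272, -0.0022], [0.0596, 0.0317, -0.0036], [0.0857, 0.0339, -0.0051], [0.112, 0.033, -0.0067], [0.1416, 0.028, -0.0084], [0.1701, 0.0189, -0.0102]]
[[0.0303, -0.0148, -0.002], [0.0579, -0.0342, -0.004], [0.0821, -0.0577, -0.006], [0.1024, -0.0847, -0.008], [0.1182, -0.1145, -0.01], [0.1291, -0.1464, -0.012], [0.1349, -0.1797, -0.014], [0.1354, -0.2134, -0.016]]
[[-0.0048, -0.0334, -0.002], [-0.0147, -0.0656, -0.004], [-0.0295, -0.0959, -0.006], [-0.0489, -0.1235, -0.008], [-0.0724, -0.1478, -0.01], [-0.0994, -0.168, -0.012], [-0.1292, -0.1838, -0.014], [-0.1611, -0.1947, -0.016]]
[[-0.0332, -0.0058, -0.002], [-0.067, -0.0063, -0.004], [-0.1004, -0.0016, -0.006], [-0.1326, 0.0083, -0.008], [-0.1629, 0.0232, -0.01], [-0.1905, 0.0426, -0.012], [-0.2147, 0.0661, -0.014], [-0.235, 0.093, -0.016]]
```

>>> servo_tool(rotation=[[0,0,0],[0,0,0],[0,0,0],[0,0,0],[0,0,0],[0,0,0],[0,0,0],[0,0,0]], slide=[[0.0022,0.0148,0.0],[0.0196,0.0218,-0.0011],[0.0375,0.0272,-0.0022],[0.0596,0.0317,-0.0036],[0.0857,0.0339,-0.0051],[0.112,0.033,-0.0067],[0.1416,0.028,-0.0084],[0.1701,0.0189,-0.0102]], grip=[-1,-1,-1,-1,-1,-1,-1,-1])

```text
clock: 30.22
position: [644.7, 193.7, 244.7]
ee_rot: [0.999, -0.043, -0.003, 0.002]
contact_force: [-6.5, 0.9, 4.4]
gripper_width: 16.8
grasp_force: 59.1
```

>>> servo_tool(rotation=[[0,0,0],[0,0,0],[0,0,0],[0,0,0],[0,0,0],[0,0,0],[0,0,0],[0,0,0]], slide=[[0.0303,-0.0148,-0.002],[0.0579,-0.0342,-0.004],[0.0821,-0.0577,-0.006],[0.1024,-0.0847,-0.008],[0.1182,-0.1145,-0.01],[0.1291,-0.1464,-0.012],[0.1349,-0.1797,-0.014],[0.1354,-0.2134,-0.016]], grip=[-1,-1,-1,-1,-1,-1,-1,-1])

```text
clock: 31.22
position: [673.6, 153.1, 241.5]
ee_rot: [0.999, -0.043, -0.0, -0.0]
contact_force: [-1.2, 5.6, 2.4]
gripper_width: 16.6
grasp_force: 59.0
```

```bash
python3 -c "
from h import *
rep2(-115,0,300,0);print(read_state()['wrist_torque'])"
```

```text
j [ 4.560e-01  4.930e-01  2.080e-01 -1.000e-03 -1.286e+00  1.029e+00] p [673.6 153.1 241.5] f [-1.2  5.6  2.4]
rot [-0.0001 -0.0001 -0.0003]
target [516.9 161.6 300. ] slide [-0.7834  0.0425  0.2924]
[1.69979136 0.35387635 0.06090148]
```

>>> servo_tool(rotation=[[0,0,0],[0,0,0],[0,0,0],[0,0,0],[0,0,0],[0,0,0],[0,0,0],[0,0,0]], slide=[[-0.0048,-0.0334,-0.002],[-0.0147,-0.0656,-0.004],[-0.0295,-0.0959,-0.006],[-0.0489,-0.1235,-0.008],[-0.0724,-0.1478,-0.01],[-0.0994,-0.168,-0.012],[-0.1292,-0.1838,-0.014],[-0.1611,-0.1947,-0.016]], grip=[-1,-1,-1,-1,-1,-1,-1,-1])

```text
clock: 32.22
position: [643.9, 112.2, 238.3]
ee_rot: [0.999, -0.043, 0.002, 0.001]
contact_force: [6.6, -0.8, 0.4]
gripper_width: 16.6
grasp_force: 58.8
```

>>> servo_tool(rotation=[[0,0,0],[0,0,0],[0,0,0],[0,0,0],[0,0,0],[0,0,0],[0,0,0],[0,0,0]], slide=[[-0.0332,-0.0058,-0.002],[-0.067,-0.0063,-0.004],[-0.1004,-0.0016,-0.006],[-0.1326,0.0083,-0.008],[-0.1629,0.0232,-0.01],[-0.1905,0.0426,-0.012],[-0.2147,0.0661,-0.014],[-0.214,0.065,-0.014]], grip=[-1,-1,-1,-1,-1,-1,-1,-1])

```text
clock: 33.22
position: [598.8, 124.1, 235.3]
ee_rot: [0.999, -0.043, -0.001, 0.002]
contact_force: [2.2, -3.3, 2.5]
gripper_width: 16.7
grasp_force: 59.0
```

```bash
python3 -c "
from h import *
from kn import *
rep2(-115,0,300,0)
s=snap('side','side13')
for u in (190,193,196): print(u,s['image'][326:362,u,0])
c=pos(190)+200*np.array([-0.214,0.065,-0.014]); print(pos(253),c)
t=253
rows(c,t+np.array([8,16,24,32,32,32]));t+=32
for k in range(8): rows(pos(t),t+np.array([6,12,12,12])); t+=12
"
```

```text
j [ 0.47   0.36  -0.02   0.003 -1.194  1.013] p [598.8 124.1 235.3] f [ 2.2 -3.3  2.5]
rot [ 0.0007 -0.0003 -0.0001]
target [516.9 161.6 300. ] slide [-0.4095  0.1875  0.3233]
190 [ 92  93  93  93  93  92  91  92  92  93  92  93  91  90  89  92  91  86
  76  80  98 111 111 108 107 106 111 123 131 134 134 135 136 136 136 136]
193 [ 94  94  94  94  94  93  94  93  93  93  93  91  91  92  92  93  91  94
  87  65  52  66  85  97 107 110 106  97 102 118 130 136 136 137 136 134]
196 [ 88  88  87  89  88  90  89  89  90  88  89  89  88  89  89  89  90  87
  74  58  53  71  88 101 111 116 110  99  99 114 128 135 136 136 134 134]
[598.54522401 124.36358979 235.95555556] [598.69366515 124.15092407 235.95555556]
[[-0.019, 0.0249, -0.0018], [-0.0337, 0.051, -0.0036], [-0.0446, 0.079, -0.0053], [-0.0516, 0.1081, -0.0071], [-0.0516, 0.1081, -0.0071], [-0.0516, 0.1081, -0.0071]]
[[-0.0025, 0.0224, -0.0013], [-0.0027, 0.0449, -0.0027], [-0.0027, 0.0449, -0.0027], [-0.0027, 0.0449, -0.0027]]
[[0.0022, 0.0224, -0.0013], [0.0067, 0.0444, -0.0027], [0.0067, 0.0444, -0.0027], [0.0067, 0.0444, -0.0027]]
[[0.0068, 0.0215, -0.0013], [0.0158, 0.0421, -0.0027], [0.0158, 0.0421, -0.0027], [0.0158, 0.0421, -0.0027]]
[[0.0111, 0.0196, -0.0013], [0.0242, 0.0379, -0.0027], [0.0242, 0.0379, -0.0027], [0.0242, 0.0379, -0.0027]]
[[0.0149, 0.0168, -0.0013], [0.0316, 0.032, -0.0027], [0.0316, 0.032, -0.0027], [0.0316, 0.032, -0.0027]]
[[0.0181, 0.0134, -0.0013], [0.0375, 0.0247, -0.0027], [0.0375, 0.0247, -0.0027], [0.0375, 0.0247, -0.0027]]
[[0.0205, 0.0093, -0.0013], [0.0418, 0.0164, -0.0027], [0.0418, 0.0164, -0.0027], [0.0418, 0.0164, -0.0027]]
[[0.022, 0.0048, -0.0013], [0.0443, 0.0073, -0.0027], [0.0443, 0.0073, -0.0027], [0.0443, 0.0073, -0.0027]]
```

>>> servo_tool(rotation=[[0,0,0],[0,0,0],[0,0,0],[0,0,0],[0,0,0],[0,0,0]], slide=[[-0.019,0.0249,-0.0018],[-0.0337,0.051,-0.0036],[-0.0446,0.079,-0.0053],[-0.0516,0.1081,-0.0071],[-0.0516,0.1081,-0.0071],[-0.0516,0.1081,-0.0071]], grip=[-1,-1,-1,-1,-1,-1])

```text
clock: 34.02
position: [588.2, 145.9, 233.9]
ee_rot: [0.999, -0.043, -0.001, 0.002]
contact_force: [1.5, -5.4, 4.7]
gripper_width: 16.6
grasp_force: 59.2
```

>>> servo_tool(rotation=[[0,0,0],[0,0,0],[0,0,0],[0,0,0]], slide=[[-0.0025,0.0224,-0.0013],[-0.0027,0.0449,-0.0027],[-0.0027,0.0449,-0.0027],[-0.0027,0.0449,-0.0027]], grip=[-1,-1,-1,-1])

```text
clock: 34.52
position: [587.6, 155.0, 233.3]
ee_rot: [0.999, -0.043, -0.001, 0.002]
contact_force: [1.7, -5.2, 4.9]
gripper_width: 16.4
grasp_force: 59.2
```

>>> servo_tool(rotation=[[0,0,0],[0,0,0],[0,0,0],[0,0,0]], slide=[[0.0022,0.0224,-0.0013],[0.0067,0.0444,-0.0027],[0.0067,0.0444,-0.0027],[0.0067,0.0444,-0.0027]], grip=[-1,-1,-1,-1])

```text
clock: 35.02
position: [588.9, 163.8, 232.8]
ee_rot: [0.999, -0.043, -0.001, 0.002]
contact_force: [2.1, -4.4, 5.1]
gripper_width: 16.9
grasp_force: 59.3
```

>>> servo_tool(rotation=[[0,0,0],[0,0,0],[0,0,0],[0,0,0]], slide=[[0.0068,0.0215,-0.0013],[0.0158,0.0421,-0.0027],[0.0158,0.0421,-0.0027],[0.0158,0.0421,-0.0027]], grip=[-1,-1,-1,-1])

```text
clock: 35.52
position: [591.9, 172.0, 232.3]
ee_rot: [0.999, -0.043, -0.001, 0.002]
contact_force: [0.8, -5.9, 5.9]
gripper_width: 16.9
grasp_force: 59.4
```

>>> servo_tool(rotation=[[0,0,0],[0,0,0],[0,0,0],[0,0,0]], slide=[[0.0111,0.0196,-0.0013],[0.0242,0.0379,-0.0027],[0.0242,0.0379,-0.0027],[0.0242,0.0379,-0.0027]], grip=[-1,-1,-1,-1])

```text
clock: 36.02
position: [596.4, 179.4, 231.8]
ee_rot: [0.999, -0.043, -0.002, 0.002]
contact_force: [0.2, -5.9, 6.5]
gripper_width: 16.8
grasp_force: 59.5
```

```bash
python3 -c "
from h import *
from kn import *
s=snap('side','side14')
for u in (190,193,196): print(u,s['image'][340:364,u,0])
t=333
for k in range(10): print(t);rows(pos(t),t+np.array([5,10,10,10])); t+=10
"
```

```text
190 [ 90  90  90  90  89  83  77  87 102 111 110 110 111 114 122 130 134 135
 137 137 137 136 135 134]
193 [ 91  93  93  92  92  90  77  57  54  73  90 101 107 108 102  99 111 128
 136 137 136 135 135 135]
196 [ 90  90  90  91  90  88  74  55  55  76  93 105 113 116 108  99 107 123
 134 135 134 134 134 134]
333
[[0.0123, 0.0141, -0.0011], [0.0258, 0.0271, -0.0022], [0.0258, 0.0271, -0.0022], [0.0258, 0.0271, -0.0022]]
343
[[0.0146, 0.0118, -0.0011], [0.0302, 0.0222, -0.0022], [0.0302, 0.0222, -0.0022], [0.0302, 0.0222, -0.0022]]
353
[[0.0164, 0.0091, -0.0011], [0.0336, 0.0167, -0.0022], [0.0336, 0.0167, -0.0022], [0.0336, 0.0167, -0.0022]]
363
[[0.0177, 0.0061, -0.0011], [0.036, 0.0106, -0.0022], [0.036, 0.0106, -0.0022], [0.036, 0.0106, -0.0022]]
373
[[0.0185, 0.0029, -0.0011], [0.0372, 0.0042, -0.0022], [0.0372, 0.0042, -0.0022], [0.0372, 0.0042, -0.0022]]
383
[[0.0188, -0.0004, -0.0011], [0.0374, -0.0024, -0.0022], [0.0374, -0.0024, -0.0022], [0.0374, -0.0024, -0.0022]]
393
[[0.0184, -0.0036, -0.0011], [0.0364, -0.0088, -0.0022], [0.0364, -0.0088, -0.0022], [0.0364, -0.0088, -0.0022]]
403
[[0.0175, -0.0068, -0.0011], [0.0343, -0.015, -0.0022], [0.0343, -0.015, -0.0022], [0.0343, -0.015, -0.0022]]
413
[[0.0161, -0.0097, -0.0011], [0.0312, -0.0207, -0.0022], [0.0312, -0.0207, -0.0022], [0.0312, -0.0207, -0.0022]]
423
[[0.0141, -0.0123, -0.0011], [0.0271, -0.0258, -0.0022], [0.0271, -0.0258, -0.0022], [0.0271, -0.0258, -0.0022]]
```

>>> servo_tool(rotation=[[0,0,0],[0,0,0],[0,0,0],[0,0,0]], slide=[[0.0123,0.0141,-0.0011],[0.0258,0.0271,-0.0022],[0.0258,0.0271,-0.0022],[0.0258,0.0271,-0.0022]], grip=[-1,-1,-1,-1])

```text
clock: 36.58
position: [600.9, 184.3, 231.4]
ee_rot: [0.999, -0.043, -0.003, 0.003]
contact_force: [-2.0, -6.0, 7.0]
gripper_width: 16.8
grasp_force: 59.6
```

>>> servo_tool(rotation=[[0,0,0],[0,0,0],[0,0,0],[0,0,0]], slide=[[0.0146,0.0118,-0.0011],[0.0302,0.0222,-0.0022],[0.0302,0.0222,-0.0022],[0.0302,0.0222,-0.0022]], grip=[-1,-1,-1,-1])

```text
clock: 37.08
position: [605.8, 188.3, 231.1]
ee_rot: [0.999, -0.043, -0.004, 0.003]
contact_force: [-4.2, -5.5, 9.1]
gripper_width: 16.6
grasp_force: 59.9
```

>>> servo_tool(rotation=[[0,0,0],[0,0,0],[0,0,0],[0,0,0]], slide=[[0.0164,0.0091,-0.0011],[0.0336,0.0167,-0.0022],[0.0336,0.0167,-0.0022],[0.0336,0.0167,-0.0022]], grip=[-1,-1,-1,-1])

```text
clock: 37.58
position: [612.0, 192.0, 230.7]
ee_rot: [0.999, -0.043, -0.004, 0.003]
contact_force: [-6.5, -6.3, 8.3]
gripper_width: 16.6
grasp_force: 59.9
```

>>> servo_tool(rotation=[[0,0,0],[0,0,0],[0,0,0],[0,0,0]], slide=[[0.0177,0.0061,-0.0011],[0.036,0.0106,-0.0022],[0.036,0.0106,-0.0022],[0.036,0.0106,-0.0022]], grip=[-1,-1,-1,-1])

```text
clock: 38.08
position: [618.9, 194.5, 230.2]
ee_rot: [0.999, -0.043, -0.005, 0.003]
contact_force: [-7.0, -4.2, 9.1]
gripper_width: 16.6
grasp_force: 59.9
```

>>> servo_tool(rotation=[[0,0,0],[0,0,0],[0,0,0],[0,0,0]], slide=[[0.0185,0.0029,-0.0011],[0.0372,0.0042,-0.0022],[0.0372,0.0042,-0.0022],[0.0372,0.0042,-0.0022]], grip=[-1,-1,-1,-1])

```text
clock: 38.58
position: [626.1, 195.9, 229.8]
ee_rot: [0.999, -0.043, -0.005, 0.003]
contact_force: [-8.4, -3.3, 10.5]
gripper_width: 16.9
grasp_force: 59.9
```

```bash
python3 -c "
from h import *
s=snap('side','side15');a=load('side14')
for u in (190,193,196): print(u,s['image'][340:364,u,0])
print(blockellipse(s)); rep2(0,0,0,0)
"
```

```text
190 [ 89  89  89  89  88  89  84  81  93 106 111 112 111 114 118 125 131 136
 137 137 136 136 134 135]
193 [ 92  93  92  93  92  93  89  78  57  56  80  96 106 109 104  99 109 127
 135 137 136 135 134 134]
196 [ 90  89  90  90  90  90  88  74  55  56  80  97 111 115 110 101 105 120
 133 135 135 133 135 135]
(array([635.01665205, 145.62830401]), np.float64(1.076746451611415))
j [ 5.490e-01  4.440e-01  9.800e-02 -1.000e-03 -1.236e+00  9.360e-01] p [626.1 195.9 229.8] f [-8.1 -3.9 10.9]
rot [ 0.0008 -0.0015 -0.0001]
target [631.5 151.6   0. ] slide [ 0.0268 -0.2216 -1.1489]
```

>>> servo_tool(rotation=[[0,0,0],[0,0,0],[0,0,0],[0,0,0]], slide=[[0.0188,-0.0004,-0.0011],[0.0374,-0.0024,-0.0022],[0.0374,-0.0024,-0.0022],[0.0374,-0.0024,-0.0022]], grip=[-1,-1,-1,-1])

```text
clock: 39.12
position: [633.5, 196.0, 229.4]
ee_rot: [0.999, -0.043, -0.005, 0.002]
contact_force: [-7.6, -1.7, 10.7]
gripper_width: 16.8
grasp_force: 59.9
```

>>> servo_tool(rotation=[[0,0,0],[0,0,0],[0,0,0],[0,0,0]], slide=[[0.0184,-0.0036,-0.0011],[0.0364,-0.0088,-0.0022],[0.0364,-0.0088,-0.0022],[0.0364,-0.0088,-0.0022]], grip=[-1,-1,-1,-1])

```text
clock: 39.62
position: [640.7, 194.9, 228.9]
ee_rot: [0.999, -0.043, -0.005, 0.002]
contact_force: [-8.7, 0.1, 10.8]
gripper_width: 16.7
grasp_force: 59.9
```

>>> servo_tool(rotation=[[0,0,0],[0,0,0],[0,0,0],[0,0,0]], slide=[[0.0175,-0.0068,-0.0011],[0.0343,-0.015,-0.0022],[0.0343,-0.015,-0.0022],[0.0343,-0.015,-0.0022]], grip=[-1,-1,-1,-1])

```text
clock: 40.12
position: [647.6, 192.6, 228.5]
ee_rot: [0.999, -0.043, -0.004, 0.001]
contact_force: [-8.7, 1.2, 10.1]
gripper_width: 16.8
grasp_force: 59.9
```

>>> servo_tool(rotation=[[0,0,0],[0,0,0],[0,0,0],[0,0,0]], slide=[[0.0161,-0.0097,-0.0011],[0.0312,-0.0207,-0.0022],[0.0312,-0.0207,-0.0022],[0.0312,-0.0207,-0.0022]], grip=[-1,-1,-1,-1])

```text
clock: 40.62
position: [654.0, 189.1, 228.1]
ee_rot: [0.999, -0.042, -0.004, 0.001]
contact_force: [-8.7, 2.4, 10.1]
gripper_width: 16.5
grasp_force: 59.9
```

>>> servo_tool(rotation=[[0,0,0],[0,0,0],[0,0,0],[0,0,0]], slide=[[0.0179,-0.016,-0.0014],[0.0344,-0.0345,-0.0029],[0.0344,-0.0345,-0.0029],[0.0344,-0.0345,-0.0029]], grip=[-1,-1,-1,-1])

```text
clock: 41.12
position: [661.4, 183.1, 227.5]
ee_rot: [0.999, -0.042, -0.003, -0.0]
contact_force: [-7.5, 3.5, 10.1]
gripper_width: 17.0
grasp_force: 59.9
```

>>> servo_tool(rotation=[[0,0,0],[0,0,0],[0,0,0]], slide=[[-0.007,0.008,0.006],[-0.013,0.015,0.012],[-0.013,0.015,0.012]], grip=[-1,-1,-1])

```text
clock: 41.5
position: [660.8, 183.6, 227.7]
ee_rot: [0.999, -0.043, -0.003, 0.001]
contact_force: [-0.1, 0.5, -0.5]
gripper_width: 16.5
grasp_force: 59.0
```

>>> servo_tool(rotation=[[0,0,0],[0,0,0],[0,0,0],[0,0,0],[0,0,0],[0,0,0],[0,0,0],[0,0,0]], slide=[[0,0,0],[0,0,0],[0,0,0.01],[0,0,0.08],[0,0,0.2],[0,0,0.35],[0,0,0.5],[0,0,0.5]], grip=[0.2,0.2,0.2,0.2,0.2,0.2,0.2,0.2])

```text
clock: 42.5
position: [662.4, 183.4, 333.8]
ee_rot: [0.999, -0.043, 0.002, 0.0]
contact_force: [-0.1, 0.1, 0.6]
gripper_width: 51.2
grasp_force: 0.0
```

```bash
python3 -c "
from h import *
d=snap('top','top16');s=snap('side','side16');print(blockellipse(s))
for u in (190,193,196): print(u,s['image'][340:364,u,0])
print(read_state()['position'],read_state()['clock'])
"
```

```text
(array([635.03556656, 145.61659058]), np.float64(1.100853663845691))
190 [ 91  91  89  89  90  90  88  87  84  94 104 108 113 114 117 125 132 136
 137 137 136 137 135 135]
193 [ 93  92  92  92  92  92  92  91  80  58  56  82 102 109 105 100 109 126
 135 137 136 135 134 135]
196 [ 90  90  90  90  91  90  89  86  74  53  55  86 109 116 111 101 103 120
 133 135 134 134 133 135]
[661.07779199 183.29314373 329.48600663] 42.6
```

>>> servo_tool(rotation=[[0,0,0],[0,0,0],[0,0,0]], slide=[[0,0,0],[0,0,0],[0,0,0]], grip=[0.2,0.2,0.2])

```text
clock: 42.98
position: [661.2, 183.2, 328.4]
ee_rot: [0.999, -0.043, -0.002, 0.002]
contact_force: [-0.1, -0.1, 0.1]
gripper_width: 51.0
grasp_force: 0.0
```

```bash
python3 -c "
from bench import job_done
print(job_done())"
```

```text
the job is handed in; nothing more can be done
None
```

Job handed in at about 43 s: the round steel block sits against both stop pins under the screw, clamped about 90° past the contact I felt (a few degrees uncertain), with the knob released and the arm clear; no verdict came back.

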